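Restock the polishing-wheel tray from the screw-capped spares case

ROBOT

A 6-joint arm with a two-finger parallel gripper is mounted at the origin on the work surface. World frame = base frame: x ahead of the robot, y to its left, z up, the work surface at z = 0. Lengths are in mm, angles in rad, forces in N, time in s.
With the tool pointing down it reaches from about 400 to 925 mm from the base axis. Payload 12.5 kg.
Tool frame: the origin (TCP) lies at the very end of the fingers, on their centre line; the grasp point (between the pads) lies behind it (env.grip_depth is the z of the grasp point in the tool frame, in mm); z points along the fingers, y is the line along which they close (so a half turn about z gives the same grasp; the last joint's range is limited). The gripper opens to 95 mm and grips with 3 to 60 N. Pads are 20 mm wide; open, the fingers measure 119 mm over their backs; the gripper's body (75 mm by 180 mm) begins 59 mm behind the grasp point.
Start: joints at [-1.282, 0.491, 1.559, -0, 1.092, -0.106], TCP at [240.414, -576.93, 214.661] pointing down, gripper open.
Joint ranges: [-3.1, 3.1], [-0.84, 2.19], [0.05, 2.79], [-1.13, 4.28], [0.06, 2.93], [-2.69, 2.69]. Speed limits (rad/s): [2.22, 2.22, 2.79, 3.14, 3.14, 3.14].

INTERFACE

Orientations are given as [roll, pitch, yaw] about the fixed x, y, z axes, in that order (R = Rz(yaw) Ry(pitch) Rx(roll)).
In Python, from cell import env, optics gives the robot as it stands.
- The arm moves only by the tool step_arm, never from a script. Its argument "moves" is a list of rows, each an object of numbers: "tx", "ty", "tz": the shift along the tool's x, y, z in mm; "roll": the turn about the tool's z in rad. In form: [{"tx": .., "ty": .., "tz": .., "roll": ..}, ...]. A call has 1 to 12 rows; each row is the pose to reach, as a shift and turn from the pose commanded when the call began, along the tool's axes at that moment; what a row does not reach only later rows make up. A row lasts 1/12 s, in which the tool goes at most 41.7 mm and 7.16 degrees, less where a joint would pass 70% of its speed; a pose out of reach is approached as far as the arm can. A call with a gripper value outside its range is refused whole. "grip" is the finger opening in mm, from 0 to 95.1, set as the call begins (left out, the last holds). The fingers move at their own pace and stop on an object; the grip force is fixed at half the most. Time passes only in rows, so rows that repeat a pose let the fingers close. It gives the time, the measured TCP pose, the force, the opening and the grip force at its end, in the units of the state.
- env.state(): the state, without advancing time (a new reading comes with each control period).
- optics.read_camera(name): name is "side" or "top" or "wrist"; returns a dict with "pixels" (384x512x3 uint8, blue, green, red), "mtx" (3x3 intrinsics, pixels), "view" (4x4, takes a point from world to camera coordinates). Camera axes: x right, y down, z forward; pixel columns grow to the right and rows downward; lengths in mm; the calibration is good to about 2 mm. The wrist camera is an equidistant fisheye: a pixel r from the principal point sees the ray r / f radians off the axis. A picture is of the moment at which its call begins. There is no depth.
- env.job_done(): hands the job in; it is judged then, once.
The state is a dict: "t": time; "joints": joint angles; "qvel": joint speeds; "tau": joint torques, N m; "eef_pos": TCP position; "tcp_rot": TCP orientation; "ft_force": force on the tool from outside, world axes, zero at the start; "moment": the same for the moment, N m; "opening": opening from 0.0 (shut) to 1.0 (fully open); "grip_force": force on a finger pad.
Only numpy, scipy, OpenCV 4.12 (cv2) and the standard library are available. Lean on these libraries where they do the work, as an engineer would, in place of code of your own. Each camera call takes 0.05 s, during which the arm holds its last target. There are 200 camera calls.

TASK

Restock the polishing wheels: unscrew the red cap of the spares case as far as it goes, raise the clear lid so that it stands open, and put one spare wheel flat into every empty pocket of the wooden tray, leaving the wheels that are already there in their pockets. Keep any wheels left over lying in the case, then shut the lid fully and screw the cap tight again. Never lift the lid with the cap still screwed down, and do not push the other tools on the bench about.

Things in the scene. Friction and masses are not known exactly. Their poses are not given: they have to be found in the camera images.
- case: grey open-topped spares case, fixed, 175 (its x) x 260 (its y) x 45 mm high, walls and floor 5 mm thick. Origin: centre of its underside, z up. The lid's hinge line runs along its y at x = 87.5 mm, 48.5 mm above the bench; a brass threaded neck stands 35 mm in front of its -x wall.
- lid (a joint): clear flat lid, 5 mm thick, grey rims, top 51 mm above the bench when shut; a 34 mm wide tongue sticks out 60 mm past its front edge with the screw cap on it, 210 mm from the hinge. 0 = shut, grows as the front is raised, stop at 1.95 rad. Stiff hinge: stays at any angle; about 3 N at the cap raises it. The cap may pivot between pads that pinch it along the hinge line.
- screwcap (a joint): captive red screw cap, black ribs, white pointer on top, 40 mm across, 28 mm tall, on the lid's tongue. 0 = tight (pointer straight away from the hinge), grows anticlockwise seen from above, stop at 1.4 rad = unscrewed; does not rise. Stays where left, needs about 0.06 N m, moves with the lid. Below 0.8 rad it counts as screwed down: do not raise the lid.
- cap_grip (a point): grip point on the screw cap's axis, 20 mm above the tongue's top face and 8 mm below the cap's top. Moves with the lid.
- pocket1 (a point): pocket 1 of the dark wooden tray (fixed, 220 x 150 x 20 mm high; rows of 3 and 2 square pockets 46 mm wide, 11 mm deep, with green floors, 70 mm apart in a row). The point is where the centre of a wheel seated flat lies: 13 mm above the pocket's floor, 2 mm above the tray's top. Its axes are the tray's: x along the rows, z up.
- pocket2 (a point): pocket 2 of the dark wooden tray (fixed, 220 x 150 x 20 mm high; rows of 3 and 2 square pockets 46 mm wide, 11 mm deep, with green floors, 70 mm apart in a row). The point is where the centre of a wheel seated flat lies: 13 mm above the pocket's floor, 2 mm above the tray's top. Its axes are the tray's: x along the rows, z up.
- pocket3 (a point): pocket 3 of the dark wooden tray (fixed, 220 x 150 x 20 mm high; rows of 3 and 2 square pockets 46 mm wide, 11 mm deep, with green floors, 70 mm apart in a row). The point is where the centre of a wheel seated flat lies: 13 mm above the pocket's floor, 2 mm above the tray's top. Its axes are the tray's: x along the rows, z up.
- pocket4 (a point): pocket 4 of the dark wooden tray (fixed, 220 x 150 x 20 mm high; rows of 3 and 2 square pockets 46 mm wide, 11 mm deep, with green floors, 70 mm apart in a row). The point is where the centre of a wheel seated flat lies: 13 mm above the pocket's floor, 2 mm above the tray's top. Its axes are the tray's: x along the rows, z up.
- pocket5 (a point): pocket 5 of the dark wooden tray (fixed, 220 x 150 x 20 mm high; rows of 3 and 2 square pockets 46 mm wide, 11 mm deep, with green floors, 70 mm apart in a row). The point is where the centre of a wheel seated flat lies: 13 mm above the pocket's floor, 2 mm above the tray's top. Its axes are the tray's: x along the rows, z up.
- racked1: rubber polishing wheel already in the tray when the job starts: blue cylinder 36 mm across and 26 mm high with a brass hub, about 40 g, lying flat. Origin at its centre, z along its axis; both ends alike. May be absent; racked1 lies in pocket1, racked2 in pocket2 and so on.
- racked2: rubber polishing wheel already in the tray when the job starts: blue cylinder 36 mm across and 26 mm high with a brass hub, about 40 g, lying flat. Origin at its centre, z along its axis; both ends alike. May be absent; racked1 lies in pocket1, racked2 in pocket2 and so on.
- racked3: rubber polishing wheel already in the tray when the job starts: blue cylinder 36 mm across and 26 mm high with a brass hub, about 40 g, lying flat. Origin at its centre, z along its axis; both ends alike. May be absent; racked1 lies in pocket1, racked2 in pocket2 and so on.
- racked4: rubber polishing wheel already in the tray when the job starts: blue cylinder 36 mm across and 26 mm high with a brass hub, about 40 g, lying flat. Origin at its centre, z along its axis; both ends alike. May be absent; racked1 lies in pocket1, racked2 in pocket2 and so on.
- racked5: rubber polishing wheel already in the tray when the job starts: blue cylinder 36 mm across and 26 mm high with a brass hub, about 40 g, lying flat. Origin at its centre, z along its axis; both ends alike. May be absent; racked1 lies in pocket1, racked2 in pocket2 and so on.
- spare1: spare rubber polishing wheel, standing flat in the case when the job starts: blue cylinder 36 mm across and 26 mm high with a brass hub, 30 to 55 g. Origin at its centre, z along its axis; both ends alike. May be absent.
- spare2: spare rubber polishing wheel, standing flat in the case when the job starts: blue cylinder 36 mm across and 26 mm high with a brass hub, 30 to 55 g. Origin at its centre, z along its axis; both ends alike. May be absent.
- spare3: spare rubber polishing wheel, standing flat in the case when the job starts: blue cylinder 36 mm across and 26 mm high with a brass hub, 30 to 55 g. Origin at its centre, z along its axis; both ends alike. May be absent.
- spare4: spare rubber polishing wheel, standing flat in the case when the job starts: blue cylinder 36 mm across and 26 mm high with a brass hub, 30 to 55 g. Origin at its centre, z along its axis; both ends alike. May be absent.
- spare5: spare rubber polishing wheel, standing flat in the case when the job starts: blue cylinder 36 mm across and 26 mm high with a brass hub, 30 to 55 g. Origin at its centre, z along its axis; both ends alike. May be absent.
- pliers: pliers with yellow handles, about 120 mm long, 10 mm high, lying on the bench; a bystander. Origin under its middle, on the bench.
- file: thin steel needle file, 180 mm long, 8 mm high, lying on the bench; a bystander. Origin under its middle, on the bench.
- chuck_key: small steel T-shaped chuck key, 60 mm, 16 mm high, lying on the bench; a bystander. Origin under its middle, on the bench.
- graver: graver with a pear-shaped wooden handle, 160 mm long, 28 mm high, lying on the bench; a bystander. Origin under its middle, on the bench.
- bangle: brass bangle, 68 mm across, 8 mm high, lying on the bench; a bystander. Origin under its middle, on the bench.
There are look-alikes about, which are no part of the job. Leave any green or orange look-alike of the racked5 alone.

How it is judged:
By the outcome, as a careful person would: the job done as asked, in the order asked, and still so for the second after the job is handed in, with the robot touching nothing.
Of racked1, racked2, racked3, racked4, racked5 only 1 to 2 are there at a start; the rules pass over those that are not, and their reading is None.
Of spare1, spare2, spare3, spare4, spare5 only 4 to 5 are there at a start; the rules pass over those that are not, and their reading is None.
At some moment in a run one of spare1, spare2, spare3, spare4, spare5 may be knocked a few centimetres aside while the robot is not near it.
Once in a run the grip may slacken for a moment while it holds something.
It also fails if it takes over 192 s, if anything falls off the work surface, if the arm or the gripper's body presses on something with over 40 N, if the wrist force passes 120 N, or if a joint passes its speed limit or range.

## Working session

There is one attempt and no reset: what is moved stays moved. The work goes in short steps, Python scripts to look and compute and a tool call to move; the robot and the scene stay as the last step left them, time stands still between calls to the robot, and variables do not carry over. Pictures are saved under pics/ and viewed, at most 14 in all, crops included, and the job is handed in when it is done.

Besides the shell and the picture viewer there is one more tool, called after "Call:" as a command line: name --argument value ..., lists and objects as JSON in quotes. step_arm: Moves the arm, as the interface text tells. Its arguments: {"type":"object","properties":{"moves":{"type":"array"},"grip":{"type":"number"}},"required":["moves"]}

```bash
ls; mkdir -p pics; python3 - <<'E'
from cell import env, optics
import cv2,numpy as np
print(env.state(), env.grip_depth)
for n in("top","side"):
    c=optics.read_camera(n); cv2.imwrite(f"pics/{n}0.png",cv2.resize(c["pixels"],(800,600),interpolation=cv2.INTER_CUBIC)); cv2.imwrite(f"pics/raw_{n}0.png",c["pixels"])
    print(n,c["mtx"],c["view"])
E
```

```text
pics
{'t': 0.0, 'joints': array([-1.28157459e+00,  4.91583753e-01,  1.55947464e+00,  7.11880342e-06,
        1.09172296e+00, -1.05605593e-01]), 'qvel': array([ 0.00091776,  0.00117388,  0.00117891, -0.00102988,  0.00097139,
       -0.000893  ]), 'tau': array([ 2.47409749e-03, -6.12635851e+01, -2.58178121e+01,  6.93100621e-02,
        4.82236978e-02, -6.92578283e-05]), 'eef_pos': array([ 240.34965332, -576.6536132 ,  214.038053  ]), 'tcp_rot': array([-3.14041124e+00, -1.31579068e-04,  3.94823966e-01]), 'ft_force': array([0.55017234, 0.47159253, 0.042535  ]), 'moment': array([-0.00858298,  0.0052857 ,  0.00503061]), 'grip_force': 0.0, 'opening': 1.0013082863090321} -18.8
top [[416.98346734   0.         259.23910635]
 [  0.         416.98346734 192.5835166 ]
 [  0.           0.           1.        ]] [[ 2.15714510e-02 -9.99587270e-01 -1.89726517e-02 -1.76311632e+01]
 [-9.92994234e-01 -1.92162394e-02 -1.16589826e-01  6.13164558e+02]
 [ 1.16177123e-01  2.13547455e-02 -9.92998918e-01  1.01829055e+03]
 [ 0.00000000e+00  0.00000000e+00  0.00000000e+00  1.00000000e+00]]
side [[437.63585448   0.         265.11056947]
 [  0.         437.63585448 189.32356948]
 [  0.           0.           1.        ]] [[ 9.96314934e-01 -8.41322223e-02 -1.66829703e-02 -6.03912762e+02]
 [-7.03768502e-02 -6.90707372e-01 -7.19701623e-01  7.38060828e+01]
 [ 4.90270463e-02  7.18223570e-01 -6.94083030e-01  1.19207279e+03]
 [ 0.00000000e+00  0.00000000e+00  0.00000000e+00  1.00000000e+00]]
```

View pics/top0.png

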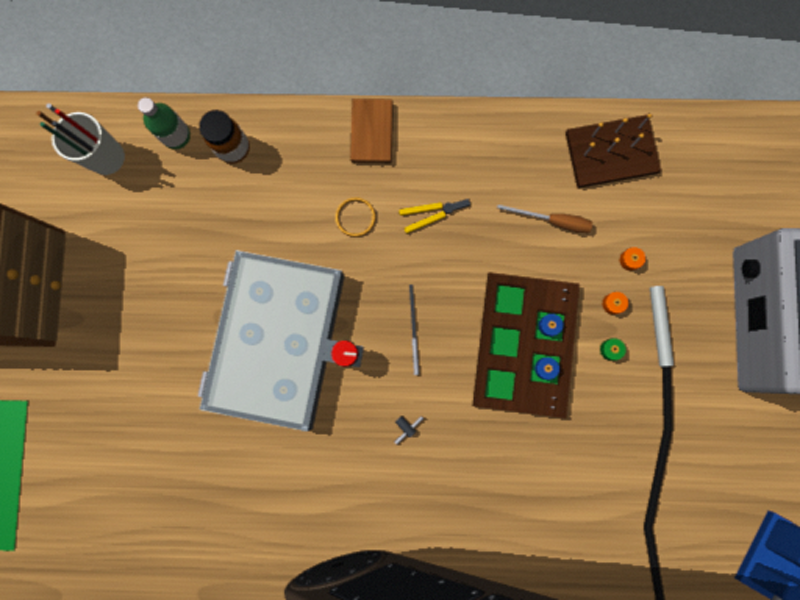

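View pics/side0.png

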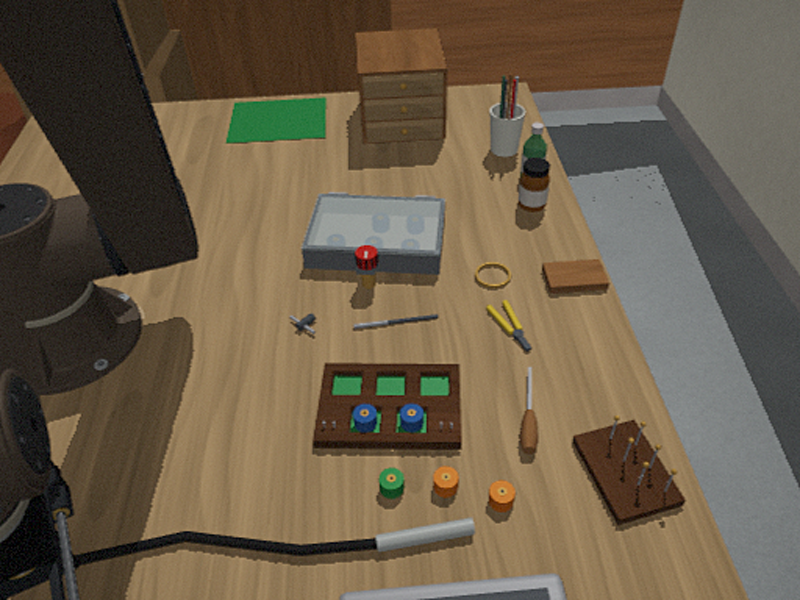

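Top view (800x600): the case has its lid shut, with the hinge on the left and the red cap at (343,353). Five spares show through the lid. The tray is at (527,345): the left row of 3 pockets is empty, and the right row of 2 holds blue wheels at (551,325) and (547,368). The look-alikes are orange at (633,258) and (616,303) and green at (614,349); the chuck key, file, pliers and bangle lie nearby. So 3 of the 5 spares go into the left row.

```bash
cat > h.py <<'E'
from cell import env, optics
import cv2,numpy as np
from scipy.optimize import least_squares
def ray(c,u,v):
    K,V=c["mtx"],c["view"]; R,t=V[:3,:3],V[:3,3]
    return -R.T@t, R.T@np.linalg.solve(K,[u,v,1.])
def ground(c,u,v,z):
    o,d=ray(c,u,v); return o+d*(z-o[2])/d[2]
def proj(c,P):
    p=(c["view"]@np.append(P,1))[:3]; q=c["mtx"]@p; return q[:2]/q[2]
def blob(img,lo,hi,roi=None,amin=6):
    h=cv2.cvtColor(img,cv2.COLOR_BGR2HSV); m=cv2.inRange(h,lo,hi)
    if roi: k=np.zeros_like(m); k[roi[1]:roi[3],roi[0]:roi[2]]=1; m=m*k
    n,l,s,ce=cv2.connectedComponentsWithStats(m)
    return [(ce[i].round(1),s[i]) for i in range(1,n) if s[i][4]>=amin]
def crop(img,x0,y0,x1,y1,s,name):
    cv2.imwrite("pics/"+name,cv2.resize(img[y0:y1,x0:x1],None,fx=s,fy=s,interpolation=cv2.INTER_CUBIC))
E
python3 - <<'E'
from h import *
c=optics.read_camera("top");s=optics.read_camera("side")
cv2.imwrite("pics/a.png",c["pixels"])
crop(c["pixels"],125,150,275,280,5,"case1.png"); crop(c["pixels"],295,165,380,275,5,"tray1.png")
crop(s["pixels"],190,115,300,195,7,"scase1.png")
for n,cc in(("t",c),("s",s)):
  print(n,"red",blob(cc["pixels"],(0,150,90),(6,255,255)),blob(cc["pixels"],(174,150,90),(180,255,255)))
  print("green",blob(cc["pixels"],(50,120,60),(75,255,255)))
  print("blue",blob(cc["pixels"],(100,120,60),(125,255,255)))
E
```

```text
t red [(array([36.3, 70.9]), array([35, 70,  4,  3,  9], dtype=int32)), (array([219.9, 225.7]), array([212, 218,  17,  17, 206], dtype=int32))] []
green [(array([104. ,  68.6]), array([101,  67,   7,   4,  20], dtype=int32)), (array([98. , 79.1]), array([92, 74, 14, 11, 86], dtype=int32)), (array([325.8, 191.6]), array([317, 183,  19,  18, 291], dtype=int32)), (array([345.9, 201.4]), array([344, 199,   7,   7,  22], dtype=int32)), (array([359. , 202.4]), array([357, 201,   4,   5,  10], dtype=int32)), (array([322.9, 218.6]), array([314, 210,  19,  19, 293], dtype=int32)), (array([350. , 214.9]), array([343, 210,  17,   8,  55], dtype=int32)), (array([392.2, 223.3]), array([384, 217,  17,  14, 153], dtype=int32)), (array([343.3, 228.8]), array([341, 226,   8,   9,  31], dtype=int32)), (array([355.8, 228.9]), array([352, 228,   7,   4,  14], dtype=int32)), (array([319.8, 245.8]), array([311, 237,  19,  19, 305], dtype=int32)), (array([346.4, 241.9]), array([340, 236,  17,  10,  56], dtype=int32)), (array([  6.5, 298.6]), array([   0,  256,   18,   96, 1297], dtype=int32))]
blue [(array
[... 694 characters left out ...]
rray([213, 240,  18,  13, 197], dtype=int32)), (array([249.7, 246.5]), array([241, 241,  18,  12, 211], dtype=int32)), (array([277.8, 246.5]), array([269, 241,  18,  12, 207], dtype=int32)), (array([241.4, 270.1]), array([239, 263,   5,  14,  37], dtype=int32)), (array([255.8, 272.1]), array([254, 264,   7,  13,  27], dtype=int32)), (array([270.8, 271.6]), array([266, 264,   7,  13,  34], dtype=int32)), (array([225.4, 272.4]), array([224, 269,   5,   8,  18], dtype=int32)), (array([250. , 309.2]), array([243, 300,  15,  19, 199], dtype=int32))]
blue [(array([233.3, 267.3]), array([226, 259,  15,  18, 193], dtype=int32)), (array([263.1, 267.1]), array([256, 259,  15,  17, 190], dtype=int32))]
```

View pics/case1.png

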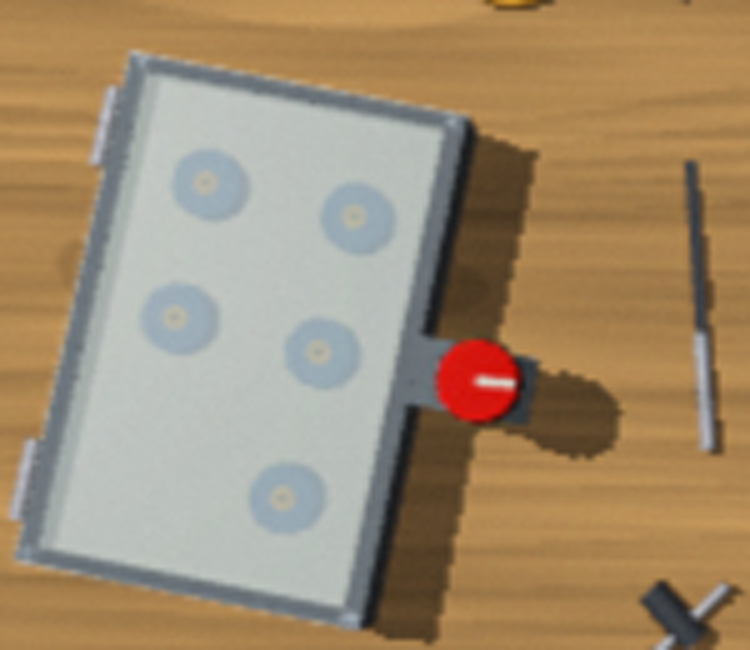

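View pics/tray1.png

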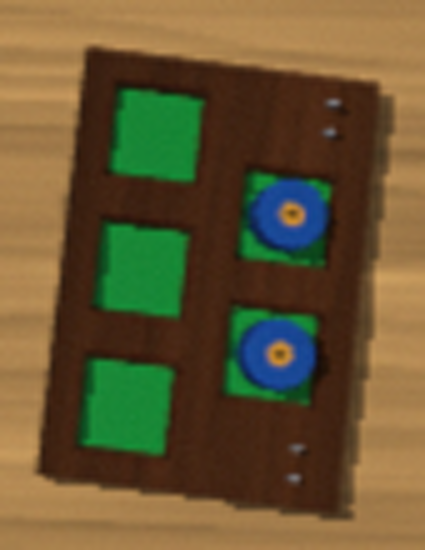

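The crops show these positions:
- **Case lid:** rim corners at (135,53), (470,122), (362,626) and (18,557).
- **Cap:** centre at (477,381), with the pointer straight out.
- **Spare hubs:** (204,183), (353,216), (174,318), (318,351) and (282,498).
- **Tray:** corners at (88,48), (380,82), (350,516) and (40,474), with the three left pockets empty.

```bash
cat > m.py <<'E'
from h import *
c=optics.read_camera("top");s=optics.read_camera("side")
W=lambda X,Y,x0,y0,z: ground(c,(X+.5)/5-.5+x0,(Y+.5)/5-.5+y0,z)
L=[W(*p,125,150,51) for p in((135,53),(470,122),(362,626),(18,557))]
print("lid",np.round(L,1),"sides",[round(np.linalg.norm(L[i]-L[i-3]),1) for i in range(4)])
print("cap top",W(477,381,125,150,79))
for i in range(0,100,1):pass
sp=[W(*p,125,150,31) for p in((204,183),(353,216),(174,318),(318,351),(282,498))]; print("spares",np.round(sp,1))
T=[W(*p,295,165,20) for p in((88,48),(380,82),(350,516),(40,474))]
print("tray",np.round(T,1),[round(np.linalg.norm(T[i]-T[i-3]),1) for i in range(4)])
g=[ground(c,u,v,9) for u,v in((325.8,191.6),(322.9,218.6),(319.8,245.8))]; print("pock top",np.round(g,1))
g=[ground(s,u,v,9) for u,v in((277.8,246.5),(249.7,246.5),(221.6,246.1))]; print("pock side",np.round(g,1))
hub=[ground(c,294.6+X/5,164.6+Y/5,35) for X,Y in((291,213),(279,353))]; print("racked top",np.round(hub,1))
print("cap side@~70",ground(s,233.8,161.9,75))
E
python3 m.py
```

```text
lid [[688.7 268.3  51. ]
 [656.6  97.5  51. ]
 [406.6 142.2  51. ]
 [436.1 313.   51. ]] sides [np.float64(173.7), np.float64(253.9), np.float64(173.4), np.float64(256.5)]
cap top [526.0920062   86.62135887  79.        ]
spares [[625.7 235.1  31. ]
 [610.2 158.1  31. ]
 [556.4 247.1  31. ]
 [541.2 173.1  31. ]
 [467.2 188.2  31. ]]
tray [[ 665.5 -140.    20. ]
 [ 650.6 -289.3   20. ]
 [ 431.  -272.3   20. ]
 [ 448.3 -117.4   20. ]] [np.float64(150.1), np.float64(220.3), np.float64(155.9), np.float64(218.4)]
pock top [[ 622.4 -176.5    9. ]
 [ 552.5 -169.3    9. ]
 [ 483.1 -161.7    9. ]]
pock side [[ 623.5 -172.7    9. ]
 [ 553.6 -165.8    9. ]
 [ 483.6 -157.7    9. ]]
racked top [[ 581.1 -240.5   35. ]
 [ 511.1 -234.3   35. ]]
cap side@~70 [526.52647738  86.46042614  75.        ]
```

```bash
cat >> h.py <<'E'
def shift(x,y,z,yaw,st=None):
    "shift in current tool axes (mm) and roll to reach a tool-down pose"
    st=st or env.state(); a=st["tcp_rot"][2]; d=np.array([x,y,z])-st["eef_pos"]
    return np.round([np.cos(a)*d[0]+np.sin(a)*d[1], np.sin(a)*d[0]-np.cos(a)*d[1], -d[2], (a-yaw+np.pi)%(2*np.pi)-np.pi],3)
E
python3 -c "
from h import *
print(shift(526,86.5,130,-0.03))"
```

```text
[ 5.18775e+02 -5.02480e+02  8.44480e+01  4.25000e-01]
```

Call:
step_arm --moves '[{"tx": 10, "ty": -10}, {"tx": 30, "ty": -29}, {"tx": 55, "ty": -53}, {"tx": 80, "ty": -78}, {"tx": 105, "ty": -102}, {"tx": 130, "ty": -126}, {"tx": 155, "ty": -150}, {"tx": 180, "ty": -174}, {"tx": 205, "ty": -199}, {"tx": 230, "ty": -223}, {"tx": 255, "ty": -247}, {"tx": 280, "ty": -271}]' --grip 95

```text
validation failed for argument at $.mo...
```

Call:
step_arm --moves '[{"tx": 25, "ty": -24, "roll": 0.05}, {"tx": 50, "ty": -49, "roll": 0.1}, {"tx": 75, "ty": -73, "roll": 0.15}, {"tx": 100, "ty": -97, "roll": 0.2}, {"tx": 125, "ty": -121, "roll": 0.25}, {"tx": 150, "ty": -145, "roll": 0.3}, {"tx": 175, "ty": -170, "roll": 0.35}, {"tx": 200, "ty": -194, "roll": 0.4}, {"tx": 220, "ty": -213, "roll": 0.425, "tz": 20}, {"tx": 232, "ty": -225, "roll": 0.425, "tz": 50}, {"tx": 239, "ty": -231, "roll": 0.425, "tz": 70}, {"tx": 239, "ty": -231, "roll": 0.425, "tz": 84}]'

```text
validation failed for argument at $.mo...
```

```bash
python3 -c "
from h import *
print(env.state()['eef_pos'],env.state()['tcp_rot'],shift(526,86.5,54,-0.03))
c=optics.read_camera('wrist');cv2.imwrite('pics/w1.png',c['pixels']);print(c['mtx'],c['view'])
t=optics.read_camera('side');print(blob(t['pixels'],(0,150,90),(6,255,255)))"
```

```text
[ 240.40442081 -576.86153707  214.44795343] [-3.14127246e+00 -3.17390653e-05  3.94809345e-01] [ 5.18775e+02 -5.02480e+02  1.60448e+02  4.25000e-01]
[[297.31863964   0.         257.40973914]
 [  0.         297.31863964 192.43802039]
 [  0.           0.           1.        ]] [[ 3.85553608e-01 -9.22685027e-01 -8.69534766e-04 -6.24068602e+02]
 [-8.92763116e-01 -3.73288144e-01  2.52249837e-01 -2.89406007e+01]
 [-2.33071735e-01 -9.64795463e-02 -9.67661751e-01  3.90482292e+02]
 [ 0.00000000e+00  0.00000000e+00  0.00000000e+00  1.00000000e+00]]
[(array([327.2,  69.5]), array([327,  65,   2,  10,  10], dtype=int32)), (array([233.9, 162.1]), array([227, 157,  14,  16, 103], dtype=int32))]
```

View pics/w1.png

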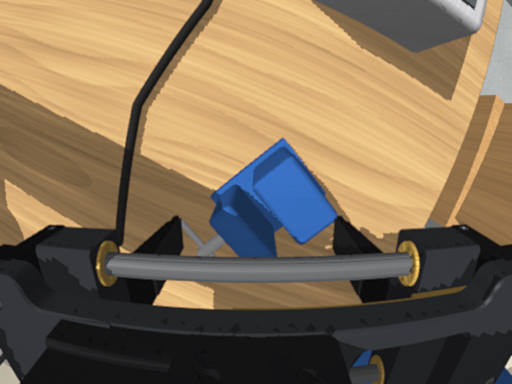

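The wrist picture shows only the start pose, with a blue tray on the bench: both moves were refused. Probably every row needs all four fields, so I'll send them that way.

Call:
step_arm --moves '[{"tx": 10, "ty": -10, "tz": 0, "roll": 0}, {"tx": 30, "ty": -29, "tz": 0, "roll": 0}, {"tx": 55, "ty": -53, "tz": 0, "roll": 0}, {"tx": 80, "ty": -78, "tz": 0, "roll": 0}, {"tx": 105, "ty": -102, "tz": 0, "roll": 0}, {"tx": 130, "ty": -126, "tz": 0, "roll": 0}, {"tx": 155, "ty": -150, "tz": 0, "roll": 0}, {"tx": 180, "ty": -174, "tz": 0, "roll": 0}, {"tx": 205, "ty": -199, "tz": 0, "roll": 0}, {"tx": 230, "ty": -223, "tz": 0, "roll": 0}, {"tx": 255, "ty": -247, "tz": 0, "roll": 0}, {"tx": 280, "ty": -271, "tz": 0, "roll": 0}]' --grip 95

```text
t: 1.4
eef_pos: [395.0, -217.5, 214.9]
tcp_rot: [3.141, -0.0, 0.395]
ft_force: [0.3, -1.1, 0.2]
opening: 1.002
grip_force: 0.0
```

Call:
step_arm --moves '[{"tx": 25, "ty": -24, "tz": 0, "roll": 0.05}, {"tx": 50, "ty": -49, "tz": 0, "roll": 0.1}, {"tx": 75, "ty": -73, "tz": 0, "roll": 0.15}, {"tx": 100, "ty": -97, "tz": 0, "roll": 0.2}, {"tx": 125, "ty": -121, "tz": 0, "roll": 0.25}, {"tx": 150, "ty": -145, "tz": 0, "roll": 0.3}, {"tx": 175, "ty": -170, "tz": 0, "roll": 0.35}, {"tx": 200, "ty": -194, "tz": 0, "roll": 0.4}, {"tx": 220, "ty": -213, "tz": 20, "roll": 0.425}, {"tx": 232, "ty": -225, "tz": 50, "roll": 0.425}, {"tx": 239, "ty": -231, "tz": 70, "roll": 0.425}, {"tx": 239, "ty": -231, "tz": 84, "roll": 0.425}]'

```text
t: 2.4
eef_pos: [526.3, 87.8, 128.6]
tcp_rot: [3.142, 0.001, -0.028]
ft_force: [-0.1, -0.1, -0.4]
opening: 1.0
grip_force: 0.0
```

```bash
python3 -c "
from h import *
print(env.state()['eef_pos'],env.state()['tcp_rot'],shift(526,86.5,54,-0.03))
c=optics.read_camera('wrist');cv2.imwrite('pics/w2.png',c['pixels']);print(c['mtx'],c['view'])
b=blob(c['pixels'],(0,150,90),(6,255,255),amin=50);print(b)
for ce,_ in b:
  K=c['mtx'];f=K[0,0];d=np.array([ce[0]-K[0,2],ce[1]-K[1,2]]);r=np.linalg.norm(d);th=r/f
  v=np.r_[d/r*np.sin(th),np.cos(th)];R,t=c['view'][:3,:3],c['view'][:3,3];o=-R.T@t;w=R.T@v;print(o,o+w*(79-o[2])/w[2])
"
```

```text
[526.34638422  87.84177824 128.619634  ] [ 3.14153525e+00  1.46440059e-03 -2.80933968e-02] [-3.090e-01  1.351e+00  7.462e+01  2.000e-03]
[[297.31863964   0.         257.40973914]
 [  0.         297.31863964 192.43802039]
 [  0.           0.           1.        ]] [[-2.71616676e-02 -9.99631028e-01 -2.25212197e-04  1.02922074e+02]
 [-9.66891323e-01  2.62148858e-02  2.53838432e-01  4.99511640e+02]
 [-2.53738869e-01  7.11243084e-03 -9.67246607e-01  4.39862083e+02]
 [ 0.00000000e+00  0.00000000e+00  0.00000000e+00  1.00000000e+00]]
[(array([257.3, 205.2]), array([ 233,  178,   51,   54, 1868], dtype=int32))]
[597.37911339  86.66096985 298.68303552] [529.55530297  88.63822013  79.        ]
```

View pics/w2.png

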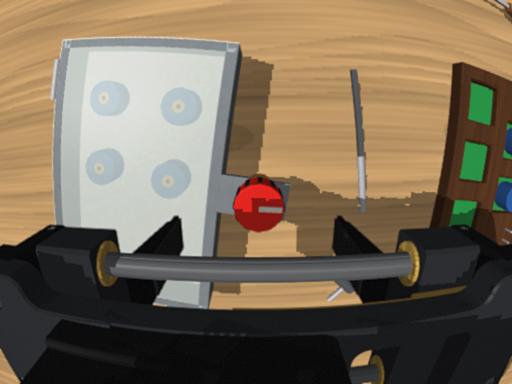

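The wrist view shows the red cap between the open fingers at (259,206), pointer straight out. The position agrees within 2 mm, so I'll go down, grip and unscrew.

Call:
step_arm --moves '[{"tx": 0, "ty": 0, "tz": 20, "roll": 0}, {"tx": 0, "ty": 0, "tz": 40, "roll": 0}, {"tx": 0, "ty": 0, "tz": 55, "roll": 0}, {"tx": 0, "ty": 0, "tz": 68, "roll": 0}, {"tx": 0, "ty": 0, "tz": 75, "roll": 0}, {"tx": 0, "ty": 0, "tz": 75, "roll": 0}, {"tx": 0, "ty": 0, "tz": 75, "roll": 0}]'

```text
t: 3.03
eef_pos: [526.7, 85.9, 56.1]
tcp_rot: [3.142, -0.0, -0.03]
ft_force: [0.6, -0.1, 0.7]
opening: 0.998
grip_force: 0.0
```

Call:
step_arm --moves '[{"tx": 0, "ty": 0, "tz": 0, "roll": 0}, {"tx": 0, "ty": 0, "tz": 0, "roll": 0}, {"tx": 0, "ty": 0, "tz": 0, "roll": 0}, {"tx": 0, "ty": 0, "tz": 0, "roll": 0}, {"tx": 0, "ty": 0, "tz": 0, "roll": 0}, {"tx": 0, "ty": 0, "tz": 0, "roll": 0}, {"tx": 0, "ty": 0, "tz": 0, "roll": 0}, {"tx": 0, "ty": 0, "tz": 0, "roll": 0}]' --grip 30

```text
t: 3.7
eef_pos: [526.4, 86.1, 55.6]
tcp_rot: [3.142, 0.0, -0.03]
ft_force: [0.4, -0.1, 0.1]
opening: 0.495
grip_force: 0.0
```

Call:
step_arm --moves '[{"tx": 0, "ty": 0, "tz": 0, "roll": 0}, {"tx": 0, "ty": 0, "tz": 0, "roll": 0}, {"tx": 0, "ty": 0, "tz": 0, "roll": 0}, {"tx": 0, "ty": 0, "tz": 0, "roll": 0}, {"tx": 0, "ty": 0, "tz": 0, "roll": 0}]' --grip 20

```text
t: 4.12
eef_pos: [526.4, 86.8, 55.7]
tcp_rot: [-3.141, -0.0, -0.03]
ft_force: [-0.1, 7.6, 0.8]
opening: 0.415
grip_force: 30.0
```

Call:
step_arm --moves '[{"tx": 0, "ty": 0, "tz": 0, "roll": -0.06}, {"tx": 0, "ty": 0, "tz": 0, "roll": -0.18}, {"tx": 0, "ty": 0, "tz": 0, "roll": -0.3}, {"tx": 0, "ty": 0, "tz": 0, "roll": -0.42}, {"tx": 0, "ty": 0, "tz": 0, "roll": -0.54}, {"tx": 0, "ty": 0, "tz": 0, "roll": -0.66}, {"tx": 0, "ty": 0, "tz": 0, "roll": -0.78}, {"tx": 0, "ty": 0, "tz": 0, "roll": -0.9}, {"tx": 0, "ty": 0, "tz": 0, "roll": -1.02}, {"tx": 0, "ty": 0, "tz": 0, "roll": -1.14}, {"tx": 0, "ty": 0, "tz": 0, "roll": -1.26}, {"tx": 0, "ty": 0, "tz": 0, "roll": -1.35}]'

```text
t: 5.12
eef_pos: [526.7, 86.5, 55.7]
tcp_rot: [3.141, -0.001, 1.325]
ft_force: [1.0, 5.1, -0.6]
opening: 0.414
grip_force: 30.0
```

Call:
step_arm --moves '[{"tx": 0, "ty": 0, "tz": 0, "roll": -0.04}, {"tx": 0, "ty": 0, "tz": 0, "roll": -0.07}, {"tx": 0, "ty": 0, "tz": 0, "roll": -0.09}, {"tx": 0, "ty": 0, "tz": 0, "roll": -0.09}]'

```text
t: 5.45
eef_pos: [526.5, 85.9, 55.6]
tcp_rot: [3.141, 0.0, 1.411]
ft_force: [0.4, -1.2, 0.7]
opening: 0.421
grip_force: 3.0
```

```bash
python3 -c "
from h import *
s=env.state();print(s['eef_pos'],s['tcp_rot'],s['moment'],s['ft_force'],s['grip_force'],s['opening'])
c=optics.read_camera('wrist');cv2.imwrite('pics/w3.png',c['pixels'])
t=optics.read_camera('top');cv2.imwrite('pics/t3.png',t['pixels'])"
```

```text
[526.52677999  85.90395925  55.6320651 ] [3.14132639e+00 1.71297815e-04 1.41068397e+00] [-0.32803902 -0.20633977  0.09129223] [ 0.42679914 -1.23271355  0.70212671] 2.999688573181629 0.4205600247887275
```

View pics/w3.png

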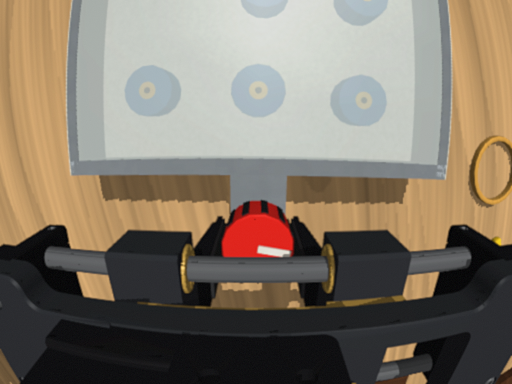

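The wrist view shows the cap held, pointer at (257,249)→(290,253), turned about 80–83° from straight out. The grip slackened (3 N), so I'll let it recover and press against the stop to check.

Call:
step_arm --moves '[{"tx": 0, "ty": 0, "tz": 0, "roll": 0}, {"tx": 0, "ty": 0, "tz": 0, "roll": 0}, {"tx": 0, "ty": 0, "tz": 0, "roll": 0}, {"tx": 0, "ty": 0, "tz": 0, "roll": 0}, {"tx": 0, "ty": 0, "tz": 0, "roll": 0}, {"tx": 0, "ty": 0, "tz": 0, "roll": 0}]' --grip 20

```text
t: 6.05
eef_pos: [526.5, 86.0, 55.6]
tcp_rot: [3.141, 0.0, 1.41]
ft_force: [1.0, -3.8, 1.2]
opening: 0.412
grip_force: 30.0
```

```bash
python3 -c "
from h import *
s=env.state();print(s['tcp_rot'],s['moment'],s['grip_force'])"
```

```text
[3.14134811e+00 1.34127998e-04 1.40975363e+00] [-0.67929397 -0.36042698 -0.00202955] 29.99992311000824
```

Call:
step_arm --moves '[{"tx": 0, "ty": 0, "tz": 0, "roll": -0.03}, {"tx": 0, "ty": 0, "tz": 0, "roll": -0.06}, {"tx": 0, "ty": 0, "tz": 0, "roll": -0.08}, {"tx": 0, "ty": 0, "tz": 0, "roll": -0.08}]'

```text
t: 6.38
eef_pos: [526.7, 86.4, 55.6]
tcp_rot: [3.141, -0.001, 1.49]
ft_force: [2.9, 0.5, -2.3]
opening: 0.419
grip_force: 30.0
```

```bash
python3 -c "
from h import *
s=env.state();print(s['tcp_rot'],s['moment'],s['grip_force'])"
```

```text
[ 3.14101416e+00 -6.62415068e-04  1.48953278e+00] [ 0.29982233 -0.61529267 -0.61143744] 29.999370574951172
```

The moment of 0.61 N m shows the cap is at its stop. Next I release, line the pads up along the hinge and grip again. I'll also work out the lift arc.

Call:
step_arm --moves '[{"tx": 0, "ty": 0, "tz": 0, "roll": 0}, {"tx": 0, "ty": 0, "tz": 0, "roll": 0}, {"tx": 0, "ty": 0, "tz": 0, "roll": 0.05}, {"tx": 0, "ty": 0, "tz": 1.5, "roll": 0.09}, {"tx": 0, "ty": 0, "tz": 3, "roll": 0.095}, {"tx": 0, "ty": 0, "tz": 3, "roll": 0.095}]' --grip 58

```text
t: 6.88
eef_pos: [526.0, 86.1, 52.3]
tcp_rot: [-3.141, 0.0, 1.396]
ft_force: [0.5, -0.3, -0.2]
opening: 0.606
grip_force: 0.0
```

Call:
step_arm --moves '[{"tx": 0, "ty": 0, "tz": 0, "roll": 0}, {"tx": 0, "ty": 0, "tz": 0, "roll": 0}, {"tx": 0, "ty": 0, "tz": 0, "roll": 0}, {"tx": 0, "ty": 0, "tz": 0, "roll": 0}, {"tx": 0, "ty": 0, "tz": 0, "roll": 0}, {"tx": 0, "ty": 0, "tz": 0, "roll": 0}]' --grip 20

```text
t: 7.38
eef_pos: [526.5, 86.0, 52.7]
tcp_rot: [3.141, 0.0, 1.395]
ft_force: [1.1, -0.7, 0.0]
opening: 0.417
grip_force: 30.0
```

```bash
python3 -c "
from h import *
s=env.state();print(s['eef_pos'],s['tcp_rot'],s['moment'],s['ft_force'],s['grip_force'])
h=23.
for q in np.r_[0.03,0.08:1.85:0.075,1.85]:
  print(round(q,3),np.round([210-(210*np.cos(q)-h*np.sin(q)),-(210*np.sin(q)+h*np.cos(q)-h)]))"
```

```text
[526.54515188  86.02413859  52.66497961] [3.14126941e+00 6.74074019e-05 1.39495538e+00] [-0.03557239 -0.20908988  0.06302108] [ 1.13623759 -0.6739007   0.03967944] 29.999756813049316
0.03 [ 1. -6.]
0.08 [  3. -17.]
0.155 [  6. -32.]
0.23 [ 11. -47.]
0.305 [ 17. -62.]
0.38 [ 24. -76.]
0.455 [ 31. -90.]
0.53 [  40. -103.]
0.605 [  50. -115.]
0.68 [  61. -127.]
0.755 [  73. -138.]
0.83 [  85. -147.]
0.905 [  98. -156.]
0.98 [ 112. -164.]
1.055 [ 126. -171.]
1.13 [ 141. -177.]
1.205 [ 156. -181.]
1.28 [ 172. -185.]
1.355 [ 188. -187.]
1.43 [ 203. -188.]
1.505 [ 219. -188.]
1.58 [ 235. -187.]
1.655 [ 251. -184.]
1.73 [ 266. -181.]
1.805 [ 281. -176.]
1.85 [ 290. -173.]
```

Call:
step_arm --moves '[{"tx": 1, "ty": 0, "tz": -6, "roll": 0}, {"tx": 3, "ty": 0, "tz": -17, "roll": 0}, {"tx": 6, "ty": 0, "tz": -32, "roll": 0}, {"tx": 6, "ty": 0, "tz": -32, "roll": 0}]'

```text
t: 7.72
eef_pos: [527.6, 92.3, 86.4]
tcp_rot: [3.141, -0.0, 1.395]
ft_force: [-0.0, -1.7, 0.3]
opening: 0.418
grip_force: 30.0
```

Call:
step_arm --moves '[{"tx": 5, "ty": 0, "tz": -15, "roll": 0}, {"tx": 11, "ty": 0, "tz": -30, "roll": 0}, {"tx": 18, "ty": 0, "tz": -44, "roll": 0}, {"tx": 25, "ty": 0, "tz": -58, "roll": 0}, {"tx": 34, "ty": 0, "tz": -71, "roll": 0}, {"tx": 44, "ty": 0, "tz": -83, "roll": 0}, {"tx": 55, "ty": 0, "tz": -95, "roll": 0}, {"tx": 67, "ty": 0, "tz": -106, "roll": 0}, {"tx": 67, "ty": 0, "tz": -106, "roll": 0}]'

```text
t: 8.47
eef_pos: [539.3, 159.1, 191.8]
tcp_rot: [3.141, -0.0, 1.396]
ft_force: [-1.9, -4.5, 5.3]
opening: 0.414
grip_force: 30.0
```

```bash
python3 -c "
from h import *
s=env.state();print(s['eef_pos'],s['tcp_rot'],s['moment'],s['ft_force'],s['grip_force'])
t=optics.read_camera('side');crop(t['pixels'],140,60,340,210,4,'s4.png')"
```

```text
[539.27802134 159.05389821 191.78841139] [ 3.14059129e+00 -2.78874724e-04  1.39589345e+00] [-1.03336642  0.19214504 -0.05396323] [-1.8949529  -4.54392071  5.31851824] 29.998396039009094
```

View pics/s4.png

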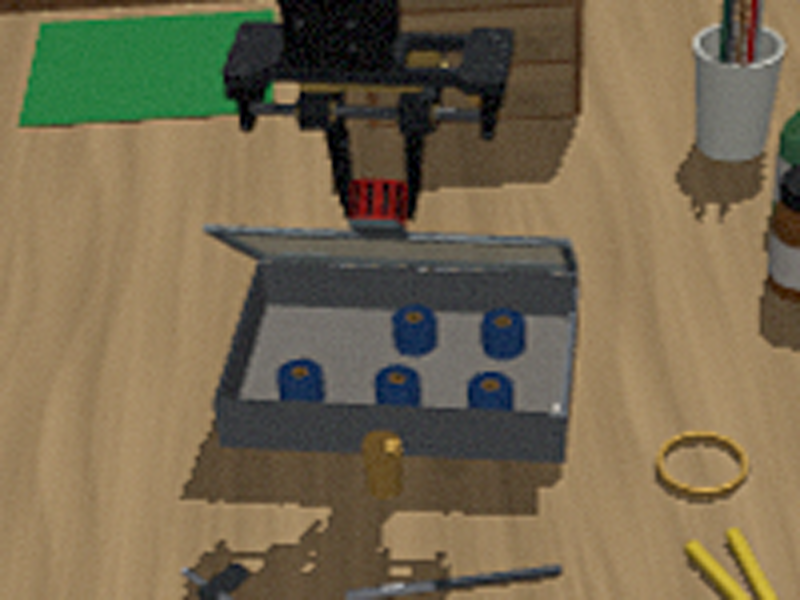

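The lid is rising with the cap in the pads at (378,200), and five spares stand in the case. I'll continue along the arc.

Call:
step_arm --moves '[{"tx": 12, "ty": 0, "tz": -9, "roll": 0}, {"tx": 25, "ty": 0, "tz": -18, "roll": 0}, {"tx": 39, "ty": 0, "tz": -26, "roll": 0}, {"tx": 53, "ty": 0, "tz": -33, "roll": 0}, {"tx": 68, "ty": 0, "tz": -39, "roll": 0}, {"tx": 83, "ty": 0, "tz": -43, "roll": 0}, {"tx": 99, "ty": 0, "tz": -47, "roll": 0}, {"tx": 115, "ty": 0, "tz": -49, "roll": 0}, {"tx": 130, "ty": 0, "tz": -50, "roll": 0}, {"tx": 146, "ty": 0, "tz": -50, "roll": 0}, {"tx": 162, "ty": 0, "tz": -49, "roll": 0}, {"tx": 178, "ty": 0, "tz": -46, "roll": 0}]'

```text
t: 9.52
eef_pos: [569.7, 333.4, 236.3]
tcp_rot: [-3.14, 0.0, 1.395]
ft_force: [-6.6, 0.1, 9.0]
opening: 0.405
grip_force: 30.0
```

Call:
step_arm --moves '[{"tx": 15, "ty": 0, "tz": 3, "roll": 0}, {"tx": 28, "ty": 0, "tz": 7, "roll": 0}, {"tx": 37, "ty": 0, "tz": 11, "roll": 0}, {"tx": 37, "ty": 0, "tz": 11, "roll": 0}, {"tx": 37, "ty": 0, "tz": 11, "roll": 0}]'

```text
t: 9.93
eef_pos: [576.2, 370.6, 224.8]
tcp_rot: [-3.14, -0.001, 1.396]
ft_force: [-5.6, 4.5, 6.1]
opening: 0.403
grip_force: 30.0
```

```bash
python3 -c "
from h import *
s=env.state();print(s['eef_pos'],s['tcp_rot'],s['moment'],s['ft_force'],s['grip_force'])"
```

```text
[576.15445242 370.5771513  224.77590191] [-3.13992810e+00 -1.22061045e-03  1.39558178e+00] [ 0.62213916  0.83016102 -0.04628309] [-5.63873848  4.47823699  6.05898863] 30.00144749879837
```

Call:
step_arm --moves '[{"tx": 0, "ty": 0, "tz": 0, "roll": 0}, {"tx": 0, "ty": 0, "tz": 0, "roll": 0}, {"tx": 0, "ty": 0, "tz": 0, "roll": 0}, {"tx": 0, "ty": 0, "tz": 0, "roll": 0}, {"tx": 0, "ty": 0, "tz": 0, "roll": 0}, {"tx": 0, "ty": 0, "tz": -15, "roll": 0}, {"tx": 0, "ty": 0, "tz": -40, "roll": 0}, {"tx": 0, "ty": 0, "tz": -70, "roll": 0}, {"tx": 0, "ty": 0, "tz": -95, "roll": 0}, {"tx": -20, "ty": 0, "tz": -95, "roll": 0}, {"tx": -50, "ty": 0, "tz": -95, "roll": 0}]' --grip 70

```text
t: 10.85
eef_pos: [568.3, 321.4, 321.5]
tcp_rot: [3.139, -0.002, 1.397]
ft_force: [1.1, -0.6, -0.7]
opening: 0.737
grip_force: 0.0
```

Call:
step_arm --moves '[{"tx": -35, "ty": 0, "tz": 0, "roll": 0}, {"tx": -70, "ty": 0, "tz": 0, "roll": 0}, {"tx": -105, "ty": 0, "tz": 0, "roll": 0}, {"tx": -140, "ty": 0, "tz": 0, "roll": 0}, {"tx": -175, "ty": 0, "tz": 0, "roll": 0}, {"tx": -210, "ty": 0, "tz": 0, "roll": 0}, {"tx": -245, "ty": 0, "tz": 0, "roll": 0}, {"tx": -280, "ty": 0, "tz": 0, "roll": 0}, {"tx": -310, "ty": 0, "tz": 0, "roll": 0}, {"tx": -325, "ty": 0, "tz": 0, "roll": 0}]'

```text
t: 11.68
eef_pos: [510.5, -2.4, 320.7]
tcp_rot: [3.141, 0.001, 1.393]
ft_force: [0.6, 0.5, -0.8]
opening: 0.735
grip_force: 0.0
```

```bash
cat >> h.py <<'E'
def wray(c,u,v,z):
    K=c['mtx'];f=K[0,0];d=np.array([u-K[0,2],v-K[1,2]]);r=np.linalg.norm(d);th=r/f
    q=np.r_[d/r*np.sin(th),np.cos(th)];R,t=c['view'][:3,:3],c['view'][:3,3];o=-R.T@t;w=R.T@q
    return o+w*(z-o[2])/w[2]
E
python3 -c "
from h import *
s=env.state();print(s['eef_pos'],s['tcp_rot'],s['ft_force'])
c=optics.read_camera('wrist');cv2.imwrite('pics/w5.png',c['pixels'])
t=optics.read_camera('top');cv2.imwrite('pics/t5.png',t['pixels'])
print([ (b[0],b[1][4]) for b in blob(t['pixels'],(100,120,40),(125,255,255))])
print([ (b[0],b[1][4]) for b in blob(c['pixels'],(100,120,40),(125,255,255))])
v=optics.read_camera('side')
big=np.hstack([t['pixels'][100:290,110:385],v['pixels'][100:290,150:350]])
cv2.imwrite('pics/m5.png',cv2.resize(big,None,fx=1.68,fy=1.68,interpolation=cv2.INTER_CUBIC))
"
```

```text
[510.48517294  -2.43085603 320.7376603 ] [3.14109425e+00 5.68220170e-04 1.39289938e+00] [ 0.62695557  0.48280996 -0.83734108]
[(array([166.7, 186.7]), np.int32(128)), (array([191. , 191.5]), np.int32(25)), (array([352.3, 207.8]), np.int32(145)), (array([160.6, 213.3]), np.int32(126)), (array([183.8, 219.6]), np.int32(33)), (array([349.8, 235.4]), np.int32(140)), (array([177. , 248.4]), np.int32(41)), (array([495., 358.]), np.int32(1616))]
[(array([258.5,   8.6]), np.int32(259)), (array([302.2,   9. ]), np.int32(279)), (array([209. ,  49.9]), np.int32(320)), (array([256.4,  49.7]), np.int32(318)), (array([301.8,  52.6]), np.int32(311)), (array([317.9, 286.8]), np.int32(139)), (array([279.9, 288.8]), np.int32(187))]
```

View pics/m5.png

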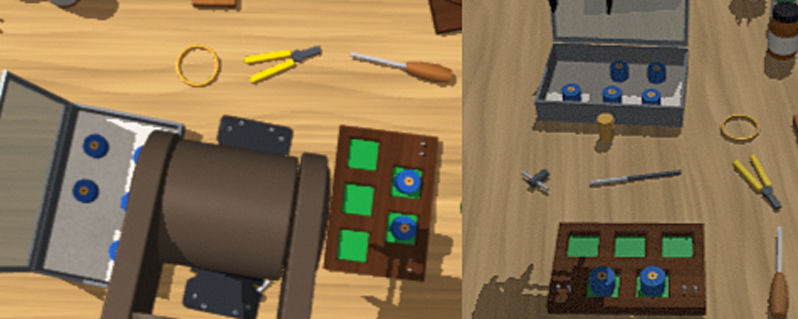

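Both views show the lid standing open, all five spares in the case and pockets 1–3 (left row, top view) empty. I'll take the three front spares, nearest the cap side, and leave the two at the hinge.

```bash
python3 -c "
from h import *
s=env.state()
print(shift(610,158,120,1.394))
# wrist: project predicted hubs through fisheye to check
c=optics.read_camera('wrist')
for u,v in((209,49.9),(256.4,49.7),(301.8,52.6),(258.5,8.6),(302.2,9)): print(np.round(wray(c,u,v,22),1))
for u,v in((317.9,286.8),(279.9,288.8)): print('rack',np.round(wray(c,u,v,26),1))
g=[b for b in blob(c['pixels'],(50,120,40),(75,255,255),amin=60)]
for b in g: print('green',b[0],b[1][4],np.round(wray(c,*b[0],9),1))
"
```

```text
[ 1.73479e+02  6.91730e+01  2.00747e+02 -2.00000e-03]
[468.1 191.   22. ]
[541.1 176.2  22. ]
[610.6 160.5  22. ]
[556.9 245.4  22. ]
[625.7 234.7  22. ]
rack [ 581.  -247.1   26. ]
rack [ 510.8 -236.5   26. ]
green [297.3 247.4] 450 [ 554.  -166.2    9. ]
green [258.  248.8] 387 [ 484.3 -155.8    9. ]
```

Call:
step_arm --moves '[{"tx": 15, "ty": 6, "tz": 5, "roll": 0}, {"tx": 45, "ty": 18, "tz": 20, "roll": 0}, {"tx": 72, "ty": 29, "tz": 45, "roll": 0}, {"tx": 98, "ty": 39, "tz": 70, "roll": 0}, {"tx": 122, "ty": 49, "tz": 95, "roll": 0}, {"tx": 145, "ty": 58, "tz": 120, "roll": 0}, {"tx": 163, "ty": 65, "tz": 145, "roll": 0}, {"tx": 172, "ty": 68, "tz": 170, "roll": 0}, {"tx": 175, "ty": 69, "tz": 190, "roll": 0}, {"tx": 175, "ty": 69, "tz": 201, "roll": 0}, {"tx": 175, "ty": 69, "tz": 201, "roll": 0}]' --grip 60

```text
t: 12.8
eef_pos: [608.5, 161.7, 117.0]
tcp_rot: [-3.138, 0.001, 1.396]
ft_force: [-0.2, -0.4, -0.7]
opening: 0.631
grip_force: 0.0
```

```bash
python3 -c "
from h import *
s=env.state();print(s['eef_pos'],s['tcp_rot'][2])
c=optics.read_camera('wrist');cv2.imwrite('pics/w6.png',c['pixels'])
for b in blob(c['pixels'],(100,120,40),(125,255,255),amin=100): print(b[0],b[1],np.round(wray(c,*b[0],24),1))
for b in blob(c['pixels'],(10,100,90),(28,255,255),amin=10):
  if b[1][4]<200: print('hub',b[0],b[1][4],np.round(wray(c,*b[0],31),1))
"
```

```text
[608.51723152 161.66731638 117.04545237] 1.396312718347992
[263.8 111.3] [ 245   92   39   39 1014] [626.8 235.8  24. ]
[185.7 113. ] [ 165   94   41   39 1049] [558.2 247.7  24. ]
[116.4 191.2] [ 97 173  38  39 939] [471.1 189.8  24. ]
[185.9 193.7] [ 166  175   39   40 1035] [542.5 174.8  24. ]
[260.4 197.2] [ 242  177   38   42 1058] [610.5 159.6  24. ]
hub [263.9 111.2] 120 [626.7 235.8  31. ]
hub [182.6 112.9] 115 [557.2 248.   31. ]
hub [110.4 194.7] 86 [467.3 188.7  31. ]
hub [182.7 197.3] 107 [540.8 173.5  31. ]
hub [260.6 200.5] 116 [610.5 158.5  31. ]
hub [ 81.4 283.9] 123 [387.8  93.   31. ]
hub [174.  305.5] 16 [498.3  57.4  31. ]
hub [410.6 353.7] 38 [772.1 -87.9  31. ]
hub [398.7 379.8] 22 [ 760.7 -141.9   31. ]
```

View pics/w6.png

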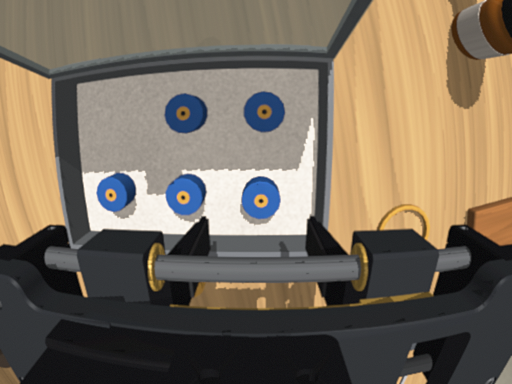

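The wrist view shows all five spares in place, with the target hub at (261,200) → (610.5,158.5). I'll correct by a few mm, go down and grip.

Call:
step_arm --moves '[{"tx": -3, "ty": 2.5, "tz": 10, "roll": 0}, {"tx": -3, "ty": 2.5, "tz": 35, "roll": 0}, {"tx": -3, "ty": 2.5, "tz": 60, "roll": 0}, {"tx": -3, "ty": 2.5, "tz": 80, "roll": 0}, {"tx": -3, "ty": 2.5, "tz": 94, "roll": 0}, {"tx": -3, "ty": 2.5, "tz": 101, "roll": 0}, {"tx": -3, "ty": 2.5, "tz": 101, "roll": 0}]'

```text
t: 13.43
eef_pos: [611.6, 156.8, 18.0]
tcp_rot: [-3.141, 0.0, 1.394]
ft_force: [-0.1, 0.2, 0.3]
opening: 0.63
grip_force: 0.0
```

Call:
step_arm --moves '[{"tx": 0, "ty": 0, "tz": 0, "roll": 0}, {"tx": 0, "ty": 0, "tz": 0, "roll": 0}, {"tx": 0, "ty": 0, "tz": 0, "roll": 0}, {"tx": 0, "ty": 0, "tz": 0, "roll": 0}, {"tx": 0, "ty": 0, "tz": 0, "roll": 0}, {"tx": 0, "ty": 0, "tz": 0, "roll": 0}, {"tx": 0, "ty": 0, "tz": 0, "roll": 0}]' --grip 20

```text
t: 14.02
eef_pos: [612.0, 157.3, 19.4]
tcp_rot: [3.14, -0.0, 1.395]
ft_force: [-0.5, -1.5, 6.9]
opening: 0.373
grip_force: 30.0
```

Call:
step_arm --moves '[{"tx": 0, "ty": 0, "tz": -8, "roll": 0}, {"tx": 0, "ty": 0, "tz": -30, "roll": 0}, {"tx": 0, "ty": 0, "tz": -60, "roll": 0}, {"tx": 0, "ty": 0, "tz": -90, "roll": 0}, {"tx": 0, "ty": 0, "tz": -110, "roll": 0}, {"tx": 0, "ty": 0, "tz": -115, "roll": 0}]'

```text
t: 14.52
eef_pos: [612.9, 157.5, 137.7]
tcp_rot: [3.136, -0.002, 1.395]
ft_force: [0.6, 0.5, -0.9]
opening: 0.372
grip_force: 30.0
```

```bash
python3 -c "
from h import *
s=env.state();print(s['eef_pos'],s['tcp_rot'][2],s['ft_force'],s['grip_force'],s['opening']*95.1)
print(shift(622.6,-176,60,1.394))
c=optics.read_camera('top');print([(b[0],b[1][4]) for b in blob(c['pixels'],(100,120,40),(125,255,255))])"
```

```text
[612.91164702 157.48400185 137.72090006] 1.394885633772919 [ 0.57138945  0.46538845 -0.91714287] 29.999853372573853 35.370386009857
[-3.26642e+02  6.79000e+01  7.77210e+01  1.00000e-03]
[(array([352.4, 207.7]), np.int32(147)), (array([349.9, 235.6]), np.int32(144)), (array([495., 358.]), np.int32(1616))]
```

Held at 35.4 mm opening, so I'll carry it to the far pocket.

Call:
step_arm --moves '[{"tx": -10, "ty": 2, "tz": 0, "roll": 0}, {"tx": -35, "ty": 7, "tz": 0, "roll": 0}, {"tx": -65, "ty": 13, "tz": 0, "roll": 0}, {"tx": -97, "ty": 20, "tz": 0, "roll": 0}, {"tx": -130, "ty": 27, "tz": 0, "roll": 0}, {"tx": -163, "ty": 34, "tz": 0, "roll": 0}, {"tx": -196, "ty": 41, "tz": 0, "roll": 0}, {"tx": -229, "ty": 48, "tz": 0, "roll": 0}, {"tx": -262, "ty": 55, "tz": 0, "roll": 0}, {"tx": -292, "ty": 61, "tz": 5, "roll": 0}, {"tx": -315, "ty": 65, "tz": 20, "roll": 0}, {"tx": -326, "ty": 68, "tz": 40, "roll": 0}]'

```text
t: 15.57
eef_pos: [620.8, -179.3, 92.3]
tcp_rot: [3.142, 0.0, 1.392]
ft_force: [0.2, 0.2, -0.7]
opening: 0.371
grip_force: 30.0
```

Call:
step_arm --moves '[{"tx": 0, "ty": 0, "tz": 20, "roll": 0}, {"tx": 0, "ty": 0, "tz": 35, "roll": 0}, {"tx": 0, "ty": 0, "tz": 40, "roll": 0}, {"tx": 0, "ty": 0, "tz": 40, "roll": 0}, {"tx": 0, "ty": 0, "tz": 40, "roll": 0}]'

```text
t: 15.98
eef_pos: [621.3, -175.7, 53.2]
tcp_rot: [-3.14, -0.0, 1.395]
ft_force: [-0.9, -0.3, -0.6]
opening: 0.369
grip_force: 30.0
```

```bash
python3 -c "
from h import *
s=env.state();print(s['eef_pos'],s['tcp_rot'][2],s['grip_force'])
print(shift(622.6,-176,26,1.394))
c=optics.read_camera('wrist');cv2.imwrite('pics/w7.png',c['pixels'])
for b in blob(c['pixels'],(50,120,40),(75,255,255),amin=60): print('green',b[0],b[1],np.round(wray(c,*b[0],9),1))
for b in blob(c['pixels'],(10,100,90),(28,255,255),amin=10):
  if b[1][4]<200: print('hub',b[0],b[1][4],np.round(wray(c,*b[0],35),1))
"
```

```text
[ 621.25380387 -175.71514435   53.16013529] 1.3948665230263524 29.999888241291046
[-4.500e-02  1.375e+00  2.716e+01  1.000e-03]
green [261.3 196.7] [ 228  183   62   45 1330] [ 626.2 -164.     9. ]
green [170.  210.9] [ 141  190   58   42 2114] [ 554.1 -163.1    9. ]
green [ 94.5 220.3] [  71  196   48   49 1844] [ 482.2 -160.3    9. ]
green [247.6 295.2] [243 283   9  25 128] [ 599.8 -248.3    9. ]
hub [104.4 249.6] 41 [ 500.7 -178.1   35. ]
hub [257.3 286.6] 87 [ 612.6 -224.5   35. ]
hub [141.  302.4] 27 [ 515.8 -228.2   35. ]
hub [223.  306.5] 87 [ 583.1 -238.8   35. ]
hub [283.4 307. ] 97 [ 629.  -247.1   35. ]
hub [189.2 306.4] 41 [ 556.3 -235.5   35. ]
hub [502.7 372.1] 93 [ 917.1 -468.    35. ]
hub [356.9 382.4] 24 [ 688.9 -364.    35. ]
```

View pics/w7.png

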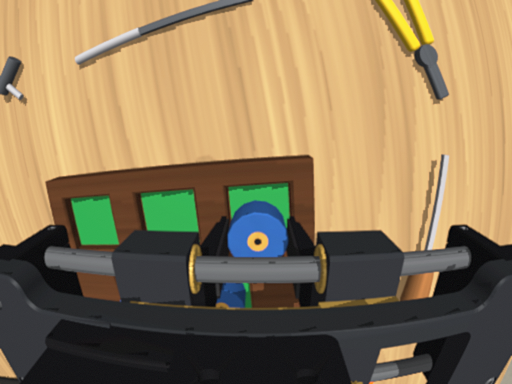

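The wheel is held flat over the far pocket: hub at (258,240), pocket columns 228–290. I'll lower and release it.

Call:
step_arm --moves '[{"tx": 0, "ty": 1.5, "tz": 8, "roll": 0}, {"tx": 0, "ty": 1.5, "tz": 16, "roll": 0}, {"tx": 0, "ty": 1.5, "tz": 23, "roll": 0}, {"tx": 0, "ty": 1.5, "tz": 27.5, "roll": 0}, {"tx": 0, "ty": 1.5, "tz": 27.5, "roll": 0}, {"tx": 0, "ty": 1.5, "tz": 27.5, "roll": 0}]'

```text
t: 16.53
eef_pos: [622.9, -175.8, 25.7]
tcp_rot: [-3.141, -0.0, 1.395]
ft_force: [0.3, -0.2, -0.4]
opening: 0.371
grip_force: 30.0
```

Call:
step_arm --moves '[{"tx": 0, "ty": 0, "tz": 0, "roll": 0}, {"tx": 0, "ty": 0, "tz": 0, "roll": 0}, {"tx": 0, "ty": 0, "tz": 0, "roll": 0}, {"tx": 0, "ty": 0, "tz": 0, "roll": 0}, {"tx": 0, "ty": 0, "tz": -5, "roll": 0}, {"tx": 0, "ty": 0, "tz": -20, "roll": 0}, {"tx": 0, "ty": 0, "tz": -50, "roll": 0}, {"tx": 0, "ty": 0, "tz": -85, "roll": 0}, {"tx": 0, "ty": 0, "tz": -110, "roll": 0}, {"tx": 0, "ty": 0, "tz": -115, "roll": 0}]' --grip 58

```text
t: 17.37
eef_pos: [624.6, -176.4, 146.4]
tcp_rot: [3.135, 0.001, 1.395]
ft_force: [0.7, -0.4, -0.1]
opening: 0.607
grip_force: 0.0
```

```bash
cat > look.py <<'E'
from h import *
s=env.state();print(s['eef_pos'].round(1),s['tcp_rot'][2].round(4),s['grip_force'])
c=optics.read_camera('wrist')
h=cv2.cvtColor(c['pixels'],cv2.COLOR_BGR2HSV)
for b in blob(c['pixels'],(100,120,40),(125,255,255),amin=150):
  x,y,w,hh,a=b[1]
  m=cv2.inRange(h,(10,100,90),(28,255,255))[y:y+hh,x:x+w]
  n,l,st,ce=cv2.connectedComponentsWithStats(m)
  if n<2: print('blue',b[0],'no hub');continue
  i=1+np.argmax(st[1:,4]);p=ce[i]+[x,y]
  print('wheel px',b[0],'hub',p.round(1),'z31',wray(c,*p,31)[:2].round(1),'z35',wray(c,*p,35)[:2].round(1))
E
python3 look.py; python3 -c "
from h import *
print(shift(541,173.3,120,1.394))"
```

```text
[ 624.6 -176.4  146.4] 1.3949 0.0
wheel px [255. 187.] hub [255.  189.3] z31 [ 623.  -175.9] z35 [ 623.2 -174.9]
wheel px [228.1 244.5] hub [226.6 253.7] z31 [ 580.7 -240.3] z35 [ 581.5 -238.4]
wheel px [171.3 243.6] hub [166.2 252.3] z31 [ 514.4 -228.9] z35 [ 516.1 -227.1]
[ 3.29644e+02 -1.43136e+02  2.50900e+01  1.00000e-03]
```

Wheel 1 is seated at (623,-175). Now the second spare.

Call:
step_arm --moves '[{"tx": 10, "ty": -4, "tz": 0, "roll": 0}, {"tx": 35, "ty": -15, "tz": 0, "roll": 0}, {"tx": 67, "ty": -29, "tz": 0, "roll": 0}, {"tx": 100, "ty": -43, "tz": 0, "roll": 0}, {"tx": 133, "ty": -58, "tz": 0, "roll": 0}, {"tx": 166, "ty": -72, "tz": 0, "roll": 0}, {"tx": 199, "ty": -86, "tz": 0, "roll": 0}, {"tx": 232, "ty": -101, "tz": 5, "roll": 0}, {"tx": 265, "ty": -115, "tz": 10, "roll": 0}, {"tx": 295, "ty": -128, "tz": 15, "roll": 0}, {"tx": 320, "ty": -139, "tz": 20, "roll": 0}, {"tx": 329, "ty": -143, "tz": 25, "roll": 0}]' --grip 60

```text
t: 18.42
eef_pos: [537.5, 176.3, 114.4]
tcp_rot: [-3.139, 0.001, 1.397]
ft_force: [-0.2, 0.4, 0.3]
opening: 0.631
grip_force: 0.0
```

Call:
step_arm --moves '[{"tx": 0, "ty": 0, "tz": 0, "roll": 0}, {"tx": 0, "ty": 0, "tz": 0, "roll": 0}, {"tx": 0, "ty": 0, "tz": 0, "roll": 0}]'

```text
t: 18.67
eef_pos: [539.9, 172.1, 115.7]
tcp_rot: [-3.141, 0.0, 1.394]
ft_force: [0.1, -0.1, 0.1]
opening: 0.633
grip_force: 0.0
```

```bash
python3 look.py; python3 -c "
from h import *
print(shift(541,173.3,18,1.394))"
```

```text
[539.9 172.1 115.7] 1.3942 0.0
wheel px [262.  109.4] hub [262.1 109.4] z31 [557.3 247.9] z35 [557.3 247.9]
wheel px [339.5 111.7] hub [342.9 111.7] z31 [626.7 235.6] z35 [625.5 235.7]
wheel px [179.4 190.6] hub [175.9 193.6] z31 [467.6 189. ] z35 [468.9 189.9]
wheel px [258.2 192.9] hub [258.5 196. ] z31 [541.1 173.8] z35 [541.3 174.8]
[ 1.5520e+00  6.0100e-01  9.7965e+01 -1.0000e-03]
```

Call:
step_arm --moves '[{"tx": 1.5, "ty": 0.5, "tz": 10, "roll": 0}, {"tx": 1.5, "ty": 0.5, "tz": 35, "roll": 0}, {"tx": 1.5, "ty": 0.5, "tz": 60, "roll": 0}, {"tx": 1.5, "ty": 0.5, "tz": 80, "roll": 0}, {"tx": 1.5, "ty": 0.5, "tz": 92, "roll": 0}, {"tx": 1.5, "ty": 0.5, "tz": 97, "roll": 0}, {"tx": 1.5, "ty": 0.5, "tz": 97, "roll": 0}]'

```text
t: 19.3
eef_pos: [540.4, 173.9, 18.1]
tcp_rot: [-3.14, 0.001, 1.394]
ft_force: [-0.3, -0.1, -0.6]
opening: 0.629
grip_force: 0.0
```

Call:
step_arm --moves '[{"tx": 0, "ty": 0, "tz": 0, "roll": 0}, {"tx": 0, "ty": 0, "tz": 0, "roll": 0}, {"tx": 0, "ty": 0, "tz": 0, "roll": 0}, {"tx": 0, "ty": 0, "tz": 0, "roll": 0}, {"tx": 0, "ty": 0, "tz": 0, "roll": 0}, {"tx": 0, "ty": 0, "tz": 0, "roll": 0}, {"tx": 0, "ty": 0, "tz": 0, "roll": 0}]' --grip 20

```text
t: 19.88
eef_pos: [540.9, 174.5, 19.8]
tcp_rot: [3.14, -0.0, 1.395]
ft_force: [-1.3, -0.0, 6.7]
opening: 0.373
grip_force: 30.0
```

Call:
step_arm --moves '[{"tx": 0, "ty": 0, "tz": -8, "roll": 0}, {"tx": 0, "ty": 0, "tz": -30, "roll": 0}, {"tx": 0, "ty": 0, "tz": -60, "roll": 0}, {"tx": 0, "ty": 0, "tz": -90, "roll": 0}, {"tx": 0, "ty": 0, "tz": -110, "roll": 0}, {"tx": 0, "ty": 0, "tz": -115, "roll": 0}, {"tx": 0, "ty": 0, "tz": -115, "roll": 0}]'

```text
t: 20.47
eef_pos: [541.0, 174.6, 135.7]
tcp_rot: [3.139, -0.001, 1.395]
ft_force: [0.4, -0.5, -0.7]
opening: 0.371
grip_force: 30.0
```

```bash
python3 -c "
from h import *
s=env.state();print(s['eef_pos'],s['grip_force'])
print(shift(553,-168.5,55,1.394))"
```

```text
[541.03515619 174.57568061 135.73336331] 29.999773800373077
[-3.35688e+02  7.18190e+01  8.07330e+01  1.00000e-03]
```

Call:
step_arm --moves '[{"tx": -10, "ty": 2, "tz": 0, "roll": 0}, {"tx": -35, "ty": 7, "tz": 0, "roll": 0}, {"tx": -65, "ty": 14, "tz": 0, "roll": 0}, {"tx": -97, "ty": 21, "tz": 0, "roll": 0}, {"tx": -130, "ty": 28, "tz": 0, "roll": 0}, {"tx": -163, "ty": 35, "tz": 0, "roll": 0}, {"tx": -196, "ty": 42, "tz": 0, "roll": 0}, {"tx": -229, "ty": 49, "tz": 0, "roll": 0}, {"tx": -262, "ty": 56, "tz": 0, "roll": 0}, {"tx": -295, "ty": 63, "tz": 5, "roll": 0}, {"tx": -322, "ty": 69, "tz": 20, "roll": 0}, {"tx": -335.5, "ty": 72, "tz": 40, "roll": 0}]'

```text
t: 21.47
eef_pos: [552.3, -172.2, 93.0]
tcp_rot: [3.141, 0.001, 1.393]
ft_force: [0.5, 0.0, -0.1]
opening: 0.37
grip_force: 30.0
```

Call:
step_arm --moves '[{"tx": 0, "ty": 0, "tz": 20, "roll": 0}, {"tx": 0, "ty": 0, "tz": 35, "roll": 0}, {"tx": 0, "ty": 0, "tz": 40, "roll": 0}, {"tx": 0, "ty": 0, "tz": 40, "roll": 0}, {"tx": 0, "ty": 0, "tz": 40, "roll": 0}]'

```text
t: 21.88
eef_pos: [552.4, -168.5, 53.8]
tcp_rot: [-3.14, -0.0, 1.395]
ft_force: [0.1, -0.0, -0.2]
opening: 0.367
grip_force: 30.0
```

```bash
python3 look.py; python3 -c "
from h import *
print(shift(553,-168.5,26,1.394))"
```

```text
[ 552.4 -168.5   53.8] 1.395 29.99982386827469
wheel px [360. 203.] hub [365.4 208.1] z31 [ 629.8 -172.3] z35 [ 628.5 -170.7]
wheel px [257.1 231. ] hub [257.4 243.4] z31 [ 549.6 -184.3] z35 [ 549.9 -182.5]
wheel px [231.3 294.6] hub [220.  305.1] z31 [ 511.  -233.1] z35 [ 512.1 -230.3]
blue [291.8 296. ] no hub
[6.4000e-02 1.9600e-01 2.8386e+01 1.0000e-03]
```

Call:
step_arm --moves '[{"tx": 0, "ty": 0, "tz": 8, "roll": 0}, {"tx": 0, "ty": 0, "tz": 16, "roll": 0}, {"tx": 0, "ty": 0, "tz": 23, "roll": 0}, {"tx": 0, "ty": 0, "tz": 28.5, "roll": 0}, {"tx": 0, "ty": 0, "tz": 28.5, "roll": 0}, {"tx": 0, "ty": 0, "tz": 28.5, "roll": 0}]'

```text
t: 22.43
eef_pos: [552.6, -168.4, 25.2]
tcp_rot: [-3.141, -0.0, 1.395]
ft_force: [-0.1, -1.0, -0.7]
opening: 0.373
grip_force: 30.0
```

Call:
step_arm --moves '[{"tx": 0, "ty": 0, "tz": 0, "roll": 0}, {"tx": 0, "ty": 0, "tz": 0, "roll": 0}, {"tx": 0, "ty": 0, "tz": 0, "roll": 0}, {"tx": 0, "ty": 0, "tz": 0, "roll": 0}, {"tx": 0, "ty": 0, "tz": -5, "roll": 0}, {"tx": 0, "ty": 0, "tz": -20, "roll": 0}, {"tx": 0, "ty": 0, "tz": -50, "roll": 0}, {"tx": 0, "ty": 0, "tz": -85, "roll": 0}, {"tx": 0, "ty": 0, "tz": -110, "roll": 0}, {"tx": 0, "ty": 0, "tz": -115, "roll": 0}]' --grip 58

```text
t: 23.27
eef_pos: [554.2, -169.0, 145.4]
tcp_rot: [3.135, 0.002, 1.395]
ft_force: [-0.1, 1.1, 0.4]
opening: 0.611
grip_force: 0.0
```

```bash
python3 look.py; python3 -c "
from h import *
print(shift(467.4,188.6,120,1.394))"
```

```text
[ 554.2 -169.   145.4] 1.3949 0.0
wheel px [328.6 177.1] hub [331.2 179.6] z31 [ 629.3 -171.8] z35 [ 628.4 -170.7]
wheel px [255.  188.8] hub [255.2 191.1] z31 [ 552.5 -170.1] z35 [ 552.6 -169.1]
wheel px [290.7 241.7] hub [294.  251.3] z31 [ 581.5 -242.5] z35 [ 581.3 -240.4]
wheel px [228.6 245.1] hub [227.1 254.3] z31 [ 510.8 -233.3] z35 [ 511.5 -231.4]
[ 3.36858e+02 -1.47700e+02  2.42030e+01  1.00000e-03]
```

Wheel 2 is seated at (552.6,-169.1). Wheel 1 now reads (628.5,-170.7), about 6 mm from before; I'll check it in an enlarged view.

```bash
python3 -c "
from h import *
c=optics.read_camera('wrist');t=optics.read_camera('side')
a=cv2.resize(c['pixels'][140:280,190:390],None,fx=3,fy=3,interpolation=cv2.INTER_CUBIC)
b=cv2.resize(t['pixels'][220:300,195:310],None,fx=2,fy=2,interpolation=cv2.INTER_CUBIC)
o=np.zeros((580,600,3),np.uint8);o[:420]=a;o[420:580,:230]=b;cv2.imwrite('pics/w8.png',o)"
```

```text
(no output)
```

View pics/w8.png

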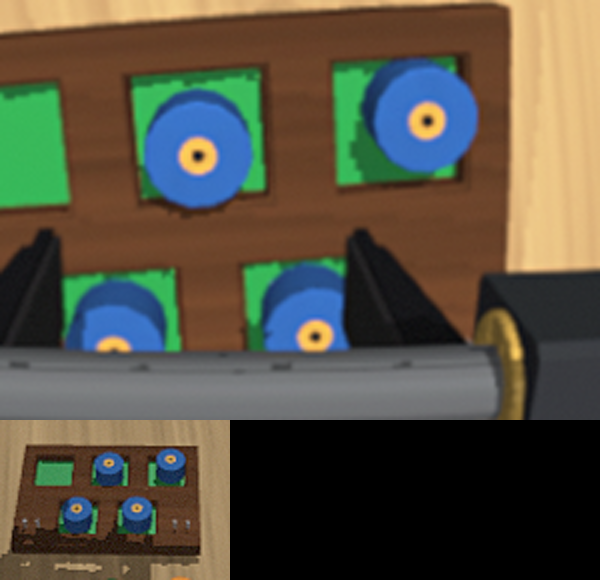

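Wheel 1 lies flat against the far corner of its pocket (427,120), so it was nudged but is still seated. Wheel 2 is at (198,157). Next is the third spare.

Call:
step_arm --moves '[{"tx": 10, "ty": -4, "tz": 0, "roll": 0}, {"tx": 35, "ty": -15, "tz": 0, "roll": 0}, {"tx": 67, "ty": -29, "tz": 0, "roll": 0}, {"tx": 100, "ty": -44, "tz": 0, "roll": 0}, {"tx": 133, "ty": -58, "tz": 0, "roll": 0}, {"tx": 166, "ty": -73, "tz": 0, "roll": 0}, {"tx": 199, "ty": -87, "tz": 0, "roll": 0}, {"tx": 232, "ty": -102, "tz": 5, "roll": 0}, {"tx": 265, "ty": -116, "tz": 10, "roll": 0}, {"tx": 297, "ty": -130, "tz": 15, "roll": 0}, {"tx": 325, "ty": -142, "tz": 20, "roll": 0}, {"tx": 337, "ty": -148, "tz": 24, "roll": 0}]' --grip 60

```text
t: 24.42
eef_pos: [463.7, 192.3, 115.0]
tcp_rot: [-3.139, 0.001, 1.397]
ft_force: [-0.0, -0.5, -0.2]
opening: 0.63
grip_force: 0.0
```

Call:
step_arm --moves '[{"tx": 0, "ty": 0, "tz": 0, "roll": 0}, {"tx": 0, "ty": 0, "tz": 0, "roll": 0}, {"tx": 0, "ty": 0, "tz": 0, "roll": 0}]'

```text
t: 24.67
eef_pos: [465.7, 188.8, 116.0]
tcp_rot: [-3.14, 0.001, 1.395]
ft_force: [-0.2, -0.1, -0.6]
opening: 0.631
grip_force: 0.0
```

```bash
python3 look.py; python3 -c "
from h import *
print(shift(467.4,188.6,18,1.394))"
```

```text
[465.7 188.8 116. ] 1.3948 0.0
wheel px [344.9 115.8] hub [348.8 115.8] z31 [557.3 248.1] z35 [556.1 248.3]
wheel px [411.1 120.6] hub [417.6 121. ] z31 [626.6 236. ] z35 [624.3 236.3]
wheel px [259.4 194.4] hub [259.5 197.5] z31 [467.5 188.8] z35 [467.7 189.9]
[ 0.306  1.369 98.263  0.   ]
```

Call:
step_arm --moves '[{"tx": 0.5, "ty": 1.5, "tz": 10, "roll": 0}, {"tx": 0.5, "ty": 1.5, "tz": 35, "roll": 0}, {"tx": 0.5, "ty": 1.5, "tz": 60, "roll": 0}, {"tx": 0.5, "ty": 1.5, "tz": 80, "roll": 0}, {"tx": 0.5, "ty": 1.5, "tz": 92, "roll": 0}, {"tx": 0.5, "ty": 1.5, "tz": 97, "roll": 0}, {"tx": 0.5, "ty": 1.5, "tz": 97, "roll": 0}]'

```text
t: 25.3
eef_pos: [467.3, 188.7, 18.3]
tcp_rot: [-3.14, 0.001, 1.394]
ft_force: [0.4, -0.3, -0.5]
opening: 0.627
grip_force: 0.0
```

Call:
step_arm --moves '[{"tx": 0, "ty": 0, "tz": 0, "roll": 0}, {"tx": 0, "ty": 0, "tz": 0, "roll": 0}, {"tx": 0, "ty": 0, "tz": 0, "roll": 0}, {"tx": 0, "ty": 0, "tz": 0, "roll": 0}, {"tx": 0, "ty": 0, "tz": 0, "roll": 0}, {"tx": 0, "ty": 0, "tz": 0, "roll": 0}, {"tx": 0, "ty": 0, "tz": 0, "roll": 0}]' --grip 20

```text
t: 25.88
eef_pos: [467.9, 189.5, 20.2]
tcp_rot: [3.141, -0.0, 1.395]
ft_force: [-0.8, -1.5, 6.0]
opening: 0.366
grip_force: 30.0
```

Call:
step_arm --moves '[{"tx": 0, "ty": 0, "tz": -8, "roll": 0}, {"tx": 0, "ty": 0, "tz": -30, "roll": 0}, {"tx": 0, "ty": 0, "tz": -60, "roll": 0}, {"tx": 0, "ty": 0, "tz": -90, "roll": 0}, {"tx": 0, "ty": 0, "tz": -110, "roll": 0}, {"tx": 0, "ty": 0, "tz": -115, "roll": 0}, {"tx": 0, "ty": 0, "tz": -115, "roll": 0}]'

```text
t: 26.47
eef_pos: [468.0, 189.6, 136.1]
tcp_rot: [3.139, -0.001, 1.395]
ft_force: [0.3, -0.5, -0.6]
opening: 0.37
grip_force: 30.0
```

```bash
python3 -c "
from h import *
s=env.state();print(s['eef_pos'],s['grip_force'])
print(shift(483.3,-161,55,1.394))"
```

```text
[467.98947787 189.61971853 136.13295955] 29.99992847442627
[-3.42532e+02  7.64210e+01  8.11330e+01  1.00000e-03]
```

Call:
step_arm --moves '[{"tx": -10, "ty": 2, "tz": 0, "roll": 0}, {"tx": -36, "ty": 8, "tz": 0, "roll": 0}, {"tx": -68, "ty": 15, "tz": 0, "roll": 0}, {"tx": -101, "ty": 22, "tz": 0, "roll": 0}, {"tx": -134, "ty": 30, "tz": 0, "roll": 0}, {"tx": -167, "ty": 37, "tz": 0, "roll": 0}, {"tx": -200, "ty": 45, "tz": 0, "roll": 0}, {"tx": -233, "ty": 52, "tz": 0, "roll": 0}, {"tx": -266, "ty": 59, "tz": 0, "roll": 0}, {"tx": -299, "ty": 67, "tz": 5, "roll": 0}, {"tx": -328, "ty": 73, "tz": 20, "roll": 0}, {"tx": -342.5, "ty": 76.5, "tz": 40, "roll": 0}]'

```text
t: 27.47
eef_pos: [482.5, -164.7, 93.5]
tcp_rot: [3.141, 0.001, 1.393]
ft_force: [1.2, 0.4, -0.1]
opening: 0.368
grip_force: 30.0
```

Call:
step_arm --moves '[{"tx": 0, "ty": 0, "tz": 20, "roll": 0}, {"tx": 0, "ty": 0, "tz": 35, "roll": 0}, {"tx": 0, "ty": 0, "tz": 40, "roll": 0}, {"tx": 0, "ty": 0, "tz": 40, "roll": 0}, {"tx": 0, "ty": 0, "tz": 40, "roll": 0}]'

```text
t: 27.88
eef_pos: [482.6, -161.2, 54.3]
tcp_rot: [-3.14, -0.0, 1.395]
ft_force: [-0.7, 0.9, 0.2]
opening: 0.368
grip_force: 30.0
```

```bash
python3 look.py; python3 -c "
from h import *
print(shift(483.3,-161,26,1.394))"
```

```text
[ 482.6 -161.2   54.3] 1.3949 29.999943673610687
wheel px [437.6 195.6] hub [446.4 200.2] z31 [ 631.3 -172.3] z35 [ 628.5 -170.6]
wheel px [352.5 208.9] hub [357.9 217. ] z31 [ 553.9 -170.7] z35 [ 552.7 -169. ]
wheel px [257.2 231. ] hub [257.4 243.2] z31 [ 479.7 -177. ] z35 [ 480.  -175.3]
wheel px [404.4 287.1] hub [397.9 289.6] z31 [ 587.4 -243.3] z35 [ 585.5 -240.2]
blue [291.6 295.9] no hub
[2.1000e-01 3.3100e-01 2.8843e+01 1.0000e-03]
```

Call:
step_arm --moves '[{"tx": 0, "ty": 0.5, "tz": 8, "roll": 0}, {"tx": 0, "ty": 0.5, "tz": 16, "roll": 0}, {"tx": 0, "ty": 0.5, "tz": 23, "roll": 0}, {"tx": 0, "ty": 0.5, "tz": 28.5, "roll": 0}, {"tx": 0, "ty": 0.5, "tz": 28.5, "roll": 0}, {"tx": 0, "ty": 0.5, "tz": 28.5, "roll": 0}]'

```text
t: 28.43
eef_pos: [483.3, -161.1, 25.7]
tcp_rot: [-3.141, -0.0, 1.395]
ft_force: [-0.1, -0.0, 0.4]
opening: 0.373
grip_force: 30.0
```

Call:
step_arm --moves '[{"tx": 0, "ty": 0, "tz": 0, "roll": 0}, {"tx": 0, "ty": 0, "tz": 0, "roll": 0}, {"tx": 0, "ty": 0, "tz": 0, "roll": 0}, {"tx": 0, "ty": 0, "tz": 0, "roll": 0}, {"tx": 0, "ty": 0, "tz": -5, "roll": 0}, {"tx": 0, "ty": 0, "tz": -20, "roll": 0}, {"tx": 0, "ty": 0, "tz": -50, "roll": 0}, {"tx": 0, "ty": 0, "tz": -85, "roll": 0}, {"tx": 0, "ty": 0, "tz": -120, "roll": 0}, {"tx": 0, "ty": 0, "tz": -140, "roll": 0}, {"tx": 0, "ty": 0, "tz": -145, "roll": 0}]' --grip 58

```text
t: 29.35
eef_pos: [484.5, -161.7, 175.1]
tcp_rot: [3.136, 0.002, 1.395]
ft_force: [-0.6, -0.9, 0.1]
opening: 0.612
grip_force: 0.0
```

```bash
python3 look.py; python3 -c "
from h import *
print(shift(576,370,325,1.395))
t=optics.read_camera('top');crop(t['pixels'],100,140,380,280,2.8,'t9.png');
c=optics.read_camera('side');cv2.imwrite('pics/s9.png',c['pixels'])
for n,q in (('t',t),('s',c)):
  print(n,[(b[0],b[1]) for b in blob(q['pixels'],(0,150,60),(6,255,255))])
  print([(b[0],b[1][4]) for b in blob(q['pixels'],(100,120,40),(125,255,255))])
h=23
for q in (1.8,1.85,1.9,1.95):
  P=np.array([526.4,86.5])+np.array([.176,.984])*(210-(210*np.cos(q)-h*np.sin(q)));z=48.5+210*np.sin(q)+h*np.cos(q)
  print(q,P,z,proj(t,[*P,z]),proj(c,[*P,z]))
"
```

```text
[ 484.5 -161.7  175.1] 1.3949 0.0
wheel px [379.4 168. ] hub [383.6 170.2] z31 [ 630.1 -171.5] z35 [ 628.4 -170.5]
wheel px [317.9 177.9] hub [319.6 179.7] z31 [ 553.2 -169.9] z35 [ 552.5 -168.9]
wheel px [255.5 182.4] hub [255.6 184.3] z31 [ 483.1 -162.8] z35 [ 483.2 -161.9]
wheel px [344.9 228.4] hub [355.5 245.5] z31 [ 588.6 -258.1] z35 [ 587.4 -256. ]
wheel px [289.5 236.5] hub [290.7 240.6] z31 [ 511.3 -235.6] z35 [ 511.1 -233.7]
[ 539.416   -2.67  -151.057   -0.   ]
t [(array([48. , 79.5]), array([35, 70, 27, 21, 73], dtype=int32)), (array([ 73.7, 196.1]), array([ 69, 188,  12,  18, 122], dtype=int32)), (array([ 83. , 206.7]), array([ 81, 206,   5,   2,   6], dtype=int32))]
[(array([166.7, 186.7]), np.int32(128)), (array([324.7, 188.6]), np.int32(143)), (array([160.5, 213.3]), np.int32(128)), (array([319.8, 216.1]), np.int32(38)), (array([495., 358.]), np.int32(1616))]
s [(array([248.7,  56.9]), array([248,  55,   2,   5,   7], dtype=int32)), (array([328.2,  56.8]), array([328,  55,   2,   5,   6], dtype=int32))]
[(array([243.4, 142.4]), np.int32(100)), (array([265.5, 143.2]), np.int32(98)), (array([279.8, 243. ]), np.int32(181)), (array([221.1, 244.4]), np.int32(177)), (array([249.2, 244.5]), np.int32(177)), (array([233.3, 267.5]), np.int32(199)), (array([263.1, 267.3]), np.int32(194))]
1.8 [575.69952463 362.12916043] 247.78235430648 [ 76.1232566  195.36579876] [243.39102844  57.14886999]
1.85 [577.43705754 371.843549  ] 244.0292169478492 [ 72.30849107 194.62979948] [243.87453617  56.74670781]
1.9 [579.13940515 381.36121968] 239.78735837649646 [ 68.73693122 193.94682478] [244.35065864  56.53156104]
1.95 [580.80231245 390.65838326] 235.06738102973296 [ 65.41938662 193.31883702] [244.818186    56.49991756]
```

View pics/t9.png

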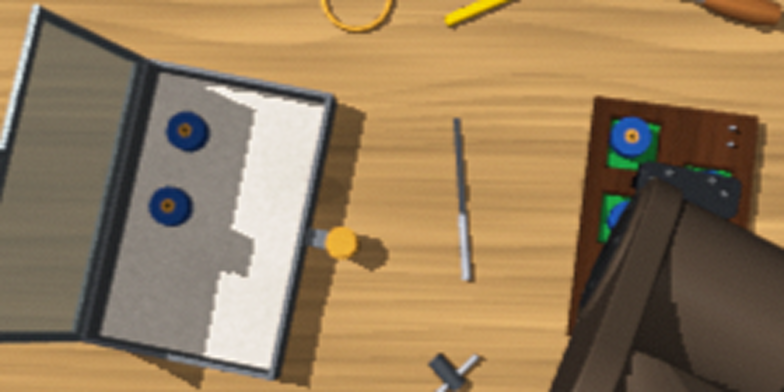

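The top view shows the lid standing open and two spares left in the case. All five pockets are filled (the side camera sees five blue wheels). I'll return to the cap at its release pose (576,370,225).

Call:
step_arm --moves '[{"tx": 5, "ty": 0, "tz": -20, "roll": 0}, {"tx": 20, "ty": 0, "tz": -50, "roll": 0}, {"tx": 45, "ty": 0, "tz": -80, "roll": 0}, {"tx": 75, "ty": -1, "tz": -105, "roll": 0}, {"tx": 108, "ty": -1, "tz": -125, "roll": 0}, {"tx": 142, "ty": -1, "tz": -140, "roll": 0}, {"tx": 178, "ty": -1, "tz": -150, "roll": 0}, {"tx": 214, "ty": -1, "tz": -151, "roll": 0}, {"tx": 250, "ty": -1, "tz": -151, "roll": 0}, {"tx": 285, "ty": -2, "tz": -151, "roll": 0}, {"tx": 320, "ty": -2, "tz": -151, "roll": 0}, {"tx": 355, "ty": -2, "tz": -151, "roll": 0}]' --grip 70

```text
t: 30.5
eef_pos: [543.4, 190.5, 319.9]
tcp_rot: [-3.139, 0.001, 1.395]
ft_force: [0.1, -1.3, -0.1]
opening: 0.739
grip_force: 0.0
```

Call:
step_arm --moves '[{"tx": 33, "ty": 0, "tz": 0, "roll": 0}, {"tx": 65, "ty": 0, "tz": 0, "roll": 0}, {"tx": 97, "ty": 0, "tz": 0, "roll": 0}, {"tx": 127, "ty": 0, "tz": 0, "roll": 0}, {"tx": 153, "ty": 0, "tz": 0, "roll": 0}, {"tx": 172, "ty": 0, "tz": 0, "roll": 0}, {"tx": 184, "ty": 0, "tz": 0, "roll": 0}, {"tx": 184, "ty": 0, "tz": 0, "roll": 0}, {"tx": 184, "ty": 0, "tz": 0, "roll": 0}]'

```text
t: 31.25
eef_pos: [575.8, 369.6, 320.5]
tcp_rot: [-3.14, 0.002, 1.395]
ft_force: [-0.7, -0.9, -0.4]
opening: 0.737
grip_force: 0.0
```

```bash
python3 -c "
from h import *
print(env.state()['eef_pos'],shift(576.2,370.6,224.8,1.395))"
```

```text
[575.75147817 369.55147962 320.46369144] [ 1.111  0.259 95.664  0.   ]
```

Call:
step_arm --moves '[{"tx": 1, "ty": 0, "tz": 15, "roll": 0}, {"tx": 1, "ty": 0, "tz": 35, "roll": 0}, {"tx": 1, "ty": 0, "tz": 55, "roll": 0}, {"tx": 1, "ty": 0, "tz": 75, "roll": 0}, {"tx": 1, "ty": 0, "tz": 88, "roll": 0}, {"tx": 1, "ty": 0, "tz": 95, "roll": 0}, {"tx": 1, "ty": 0, "tz": 95, "roll": 0}, {"tx": 1, "ty": 0, "tz": 95, "roll": 0}]'

```text
t: 31.92
eef_pos: [576.3, 370.1, 227.6]
tcp_rot: [3.141, -0.0, 1.394]
ft_force: [0.3, -0.8, 0.7]
opening: 0.738
grip_force: 0.0
```

Call:
step_arm --moves '[{"tx": 0, "ty": 0, "tz": 0, "roll": 0}, {"tx": 0, "ty": 0, "tz": 0, "roll": 0}, {"tx": 0, "ty": 0, "tz": 0, "roll": 0}, {"tx": 0, "ty": 0, "tz": 0, "roll": 0}, {"tx": 0, "ty": 0, "tz": 0, "roll": 0}, {"tx": 0, "ty": 0, "tz": 0, "roll": 0}, {"tx": 0, "ty": 0, "tz": 0, "roll": 0}, {"tx": 0, "ty": 0, "tz": 0, "roll": 0}]' --grip 20

```text
t: 32.58
eef_pos: [576.0, 370.9, 227.3]
tcp_rot: [3.141, -0.0, 1.395]
ft_force: [-2.3, -0.5, 1.9]
opening: 0.403
grip_force: 30.0
```

```bash
python3 -c "
from h import *
s=env.state();print(s['eef_pos'],s['tcp_rot'],s['moment'],s['ft_force'],s['grip_force'],s['opening']*95.1)"
```

```text
[576.01536152 370.86929507 227.28631164] [ 3.14139978e+00 -1.00099393e-04  1.39488380e+00] [-0.0907651   0.07961614 -0.00724751] [-2.25433088 -0.48493336  1.93605859] 29.99997228384018 38.36334815618536
```

Cap gripped again at 38.4 mm. I'll close the lid along the reversed arc.

Call:
step_arm --moves '[{"tx": -9, "ty": 0, "tz": -3, "roll": 0}, {"tx": -24, "ty": 0, "tz": -8, "roll": 0}, {"tx": -39, "ty": 0, "tz": -11, "roll": 0}, {"tx": -55, "ty": 0, "tz": -14, "roll": 0}, {"tx": -71, "ty": 0, "tz": -15, "roll": 0}, {"tx": -87, "ty": 0, "tz": -15, "roll": 0}, {"tx": -102, "ty": 0, "tz": -14, "roll": 0}, {"tx": -118, "ty": 0, "tz": -12, "roll": 0}, {"tx": -134, "ty": 0, "tz": -8, "roll": 0}, {"tx": -149, "ty": 0, "tz": -4, "roll": 0}, {"tx": -164, "ty": 0, "tz": 2, "roll": 0}, {"tx": -178, "ty": 0, "tz": 9, "roll": 0}]'

```text
t: 33.58
eef_pos: [545.2, 194.0, 218.6]
tcp_rot: [3.139, -0.001, 1.394]
ft_force: [7.1, 3.6, -4.6]
opening: 0.413
grip_force: 30.0
```

Call:
step_arm --moves '[{"tx": -14, "ty": 0, "tz": 8, "roll": 0}, {"tx": -27, "ty": 0, "tz": 17, "roll": 0}, {"tx": -39, "ty": 0, "tz": 26, "roll": 0}, {"tx": -51, "ty": 0, "tz": 37, "roll": 0}, {"tx": -62, "ty": 0, "tz": 49, "roll": 0}, {"tx": -72, "ty": 0, "tz": 61, "roll": 0}, {"tx": -81, "ty": 0, "tz": 74, "roll": 0}, {"tx": -88, "ty": 0, "tz": 88, "roll": 0}, {"tx": -95, "ty": 0, "tz": 102, "roll": 0}, {"tx": -101, "ty": 0, "tz": 117, "roll": 0}]'

```text
t: 34.42
eef_pos: [528.0, 94.8, 101.9]
tcp_rot: [3.138, -0.001, 1.394]
ft_force: [6.1, 2.1, 0.9]
opening: 0.414
grip_force: 30.0
```

Call:
step_arm --moves '[{"tx": -5, "ty": 0, "tz": 13, "roll": 0}, {"tx": -7, "ty": 0, "tz": 26, "roll": 0}, {"tx": -9, "ty": 0, "tz": 36, "roll": 0}, {"tx": -10, "ty": 0, "tz": 43, "roll": 0}, {"tx": -10, "ty": 0, "tz": 47, "roll": 0}, {"tx": -10, "ty": 0, "tz": 47, "roll": 0}, {"tx": -10, "ty": 0, "tz": 47, "roll": 0}]'

```text
t: 35.0
eef_pos: [526.4, 85.0, 56.2]
tcp_rot: [3.138, -0.0, 1.394]
ft_force: [1.4, -2.4, 13.2]
opening: 0.412
grip_force: 30.0
```

```bash
python3 -c "
from h import *
s=env.state();print(s['eef_pos'],s['tcp_rot'],s['moment'],s['ft_force'],s['grip_force'],s['opening']*95.1)"
```

```text
[526.37610273  85.02955781  56.19460923] [ 3.13760133e+00 -4.09928589e-04  1.39423995e+00] [-0.39331893 -0.22006597 -0.00863665] [ 1.43794736 -2.40861503 13.19775664] 30.008465945720673 39.170365329323076
```

Call:
step_arm --moves '[{"tx": 0, "ty": 0, "tz": 1, "roll": 0}, {"tx": 0, "ty": 0, "tz": 1.5, "roll": 0}, {"tx": 0, "ty": 0, "tz": 1.5, "roll": 0}]'

```text
t: 35.25
eef_pos: [526.4, 85.0, 55.9]
tcp_rot: [3.137, -0.001, 1.394]
ft_force: [-3.2, -2.8, 28.4]
opening: 0.417
grip_force: 30.0
```

```bash
python3 -c "
from h import *
s=env.state();print(s['eef_pos'],s['ft_force'])
t=optics.read_camera('top');crop(t['pixels'],125,150,275,280,4,'t10.png')
v=optics.read_camera('side');crop(v['pixels'],190,115,300,195,6,'s10.png')"
```

```text
[526.44347549  85.02638043  55.85058362] [-3.16184743 -2.79955955 28.39922361]
```

28 N with only 0.3 mm of travel means the lid is seated. I'll ease the pressure and screw the cap clockwise.

Call:
step_arm --moves '[{"tx": 0, "ty": 0, "tz": -1.5, "roll": 0.06}, {"tx": 0, "ty": 0, "tz": -2, "roll": 0.18}, {"tx": 0, "ty": 0, "tz": -2, "roll": 0.3}, {"tx": 0, "ty": 0, "tz": -2, "roll": 0.42}, {"tx": 0, "ty": 0, "tz": -2, "roll": 0.54}, {"tx": 0, "ty": 0, "tz": -2, "roll": 0.66}, {"tx": 0, "ty": 0, "tz": -2, "roll": 0.78}, {"tx": 0, "ty": 0, "tz": -2, "roll": 0.9}, {"tx": 0, "ty": 0, "tz": -2, "roll": 1.02}, {"tx": 0, "ty": 0, "tz": -2, "roll": 1.14}, {"tx": 0, "ty": 0, "tz": -2, "roll": 1.26}, {"tx": 0, "ty": 0, "tz": -2, "roll": 1.35}]'

```text
t: 36.35
eef_pos: [524.8, 86.6, 56.2]
tcp_rot: [-3.14, -0.001, 0.038]
ft_force: [-4.2, 14.5, 12.6]
opening: 0.415
grip_force: 30.0
```

Call:
step_arm --moves '[{"tx": 0, "ty": 0, "tz": 0, "roll": 0.05}, {"tx": 0, "ty": 0, "tz": 0, "roll": 0.1}, {"tx": 0, "ty": 0, "tz": 0, "roll": 0.13}, {"tx": 0, "ty": 0, "tz": 0, "roll": 0.13}, {"tx": 0, "ty": 0, "tz": 0, "roll": 0.13}]'

```text
t: 36.77
eef_pos: [523.7, 87.0, 56.1]
tcp_rot: [-3.14, 0.002, -0.085]
ft_force: [-8.3, 15.3, 13.5]
opening: 0.414
grip_force: 30.0
```

```bash
python3 -c "
from h import *
s=env.state();print(s['eef_pos'],s['tcp_rot'],s['moment'],s['ft_force'],s['grip_force'],s['joints'][5])"
```

```text
[523.72745992  86.97127704  56.11634148] [-3.14037867e+00  1.56115839e-03 -8.48293779e-02] [3.08320195 1.40791728 0.57742464] [-8.27460599 15.26175625 13.51948142] 30.003159642219543 1.693073166089617
```

The moment of 0.58 N m shows the cap is tight. Now I release, back off and look.

Call:
step_arm --moves '[{"tx": 0, "ty": 0, "tz": 0, "roll": 0}, {"tx": 0, "ty": 0, "tz": 0, "roll": 0}, {"tx": 0, "ty": 0, "tz": 0, "roll": 0}, {"tx": 0, "ty": 0, "tz": -2, "roll": 0}, {"tx": 0, "ty": 0, "tz": -10, "roll": 0}, {"tx": 0, "ty": 0, "tz": -30, "roll": 0}, {"tx": 0, "ty": 0, "tz": -60, "roll": 0}, {"tx": 0, "ty": 0, "tz": -95, "roll": 0}, {"tx": 0, "ty": 0, "tz": -130, "roll": 0}, {"tx": 0, "ty": 15, "tz": -150, "roll": 0}, {"tx": 0, "ty": 40, "tz": -150, "roll": 0}, {"tx": 0, "ty": 75, "tz": -150, "roll": 0}]' --grip 75

```text
t: 37.77
eef_pos: [519.3, 11.7, 206.8]
tcp_rot: [3.142, -0.004, -0.083]
ft_force: [0.7, 0.0, -0.3]
opening: 0.79
grip_force: 0.0
```

Call:
step_arm --moves '[{"tx": 0, "ty": 35, "tz": 0, "roll": 0}, {"tx": 0, "ty": 70, "tz": -10, "roll": 0}, {"tx": 0, "ty": 105, "tz": -20, "roll": 0}, {"tx": -10, "ty": 140, "tz": -30, "roll": 0}, {"tx": -20, "ty": 175, "tz": -40, "roll": 0}, {"tx": -30, "ty": 210, "tz": -50, "roll": 0}, {"tx": -45, "ty": 245, "tz": -60, "roll": 0}, {"tx": -60, "ty": 280, "tz": -70, "roll": 0}, {"tx": -75, "ty": 315, "tz": -80, "roll": 0}, {"tx": -90, "ty": 350, "tz": -80, "roll": 0}, {"tx": -105, "ty": 380, "tz": -80, "roll": 0}, {"tx": -110, "ty": 400, "tz": -80, "roll": 0}]'

```text
t: 38.77
eef_pos: [373.0, -379.9, 285.5]
tcp_rot: [3.141, -0.0, -0.087]
ft_force: [-0.0, -0.2, 0.1]
opening: 0.786
grip_force: 0.0
```

```bash
python3 -c "
from h import *
s=env.state();print(s['eef_pos'],s['ft_force'],s['opening'])
t=optics.read_camera('top');v=optics.read_camera('side')
a=cv2.resize(t['pixels'][145:285,120:385],None,fx=3,fy=3,interpolation=cv2.INTER_CUBIC)[:, :795]
b=cv2.resize(v['pixels'][110:200,180:310],None,fx=2,fy=2,interpolation=cv2.INTER_CUBIC)
d=cv2.resize(v['pixels'][220:300,195:310],None,fx=2,fy=2,interpolation=cv2.INTER_CUBIC)
o=np.zeros((600,800,3),np.uint8);o[:420,:795]=a;o[420:600,:260]=b;o[420:580,270:500]=d
cap=cv2.resize(t['pixels'][208:238,195:245],None,fx=6,fy=6,interpolation=cv2.INTER_CUBIC);o[420:600,500:800]=cap
cv2.imwrite('pics/fin.png',o);print(blob(t['pixels'],(0,150,90),(6,255,255)))"
```

```text
[ 372.95826157 -379.91226327  285.46847631] [-0.01465961 -0.21660899  0.13418108] 0.7861630448806872
[(array([36.3, 70.9]), array([35, 70,  4,  3,  9], dtype=int32)), (array([219.8, 225.8]), array([212, 218,  17,  17, 205], dtype=int32))]
```

View pics/fin.png

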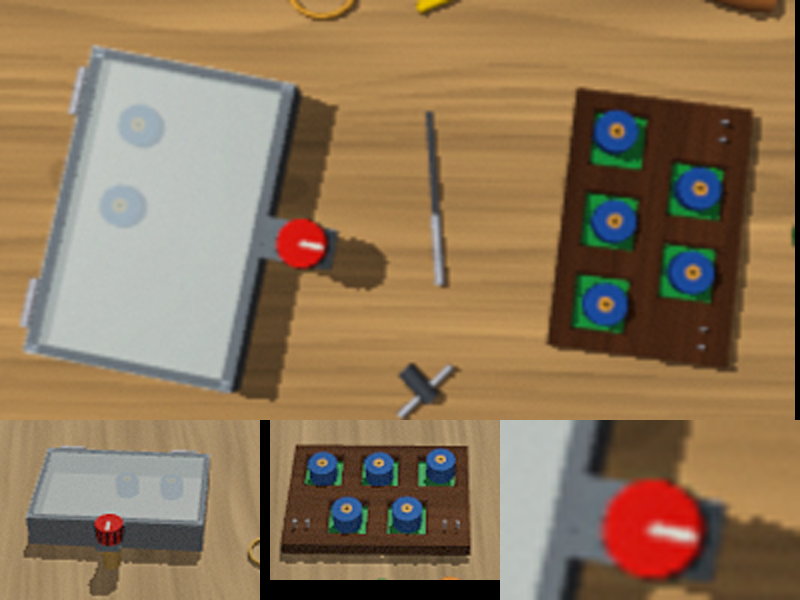

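The final picture shows:
- **Lid:** shut, with the cap centroid within 0.1 px of the start.
- **Cap:** pointer straight out along the tongue at (670,533).
- **Wheels:** two spares left in the case, and all five pockets hold flat blue wheels.
- **Other tools:** file and chuck key not moved.

```bash
python3 -c "
from cell import env
print(env.job_done())"
```

```text
the job is handed in; nothing more can be done
None
```

The job is handed in: the three empty pockets each got one spare wheel flat (one was nudged about 6 mm but stays seated), two spares remain in the case, the lid is shut and the cap is screwed tight.

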